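# Gauge the sample carton and fill the packing tray

## Robot

A 6-joint arm with a two-finger parallel gripper is mounted at the origin on the work surface. World frame = base frame: x ahead of the robot, y to its left, z up, the work surface at z = 0. Lengths are in m, angles in degrees, forces in N, time in s.
With the tool pointing down it reaches from about 0.4 to 0.825 m from the base axis. Payload 7 kg.
Tool frame: the origin (TCP) lies on the centre line of the jaws, within the pads' length; the fingertips stand 22 mm ahead of it and the grasp point (between the pads) lies 3 mm ahead of it (ctrl.finger_overhang is the distance from the TCP to the fingertips, in m); z points along the fingers, y is the line along which they close (so a half turn about z gives the same grasp; the last joint's range is limited). The gripper opens to 88 mm and grips with 3 to 60 N. Pads are 19 mm wide; open, the fingers measure 130 mm over their backs; the gripper's body (78 mm by 193 mm) begins 47 mm behind the grasp point.
Start: joints at [-47.034, 20.546, 0.682, 0, -70.136, -16.507], TCP at [0.301, -0.604, 0.249] pointing down, gripper open.
Joint ranges: [-176.03, 176.03], [-82.01, 121.73], [-58.28, 71.71], [-173.87, 95.51], [-174.79, -0.11], [-173.66, 173.66]. Speed limits (degrees/s): [136.94, 136.94, 172.46, 180, 180, 180].

## Interface

Orientations are given as [roll, pitch, yaw] about the fixed x, y, z axes, in that order (R = Rz(yaw) Ry(pitch) Rx(roll)).
In Python, from plant import ctrl gives the robot as it stands. The module is installed in compiled form; this text tells all that it offers.
- The arm moves only by the shell command python3 -m creep 'ROWS'. ROWS is JSON, a list of rows, each an object with "grip": the closure, from 0 (fully open) to 1 (shut); "delta_pos": the shift along the tool's x, y, z scaled (see below), a list of three; "rotation": the turn, a rotation vector about the tool's x, y, z scaled (see below), a list of three. A call has 1 to 5 rows; each row is the pose to reach, as a shift and turn from the pose commanded when the call began, along the tool's axes at that moment; what a row does not reach only later rows make up. The controller multiplies each number of a shift by 10 cm and each number of a turn by pi/2 rad. A row lasts 1/10 s, in which the tool goes at most 50 mm and 8.59 degrees, less where a joint would pass 70% of its speed; a pose out of reach is approached as far as the arm can. A call with a number of a shift or a turn outside -1 to 1 is refused whole. A call with a gripper value outside its range is refused whole. The fingers move at their own pace and stop on an object; the grip force is fixed at half the most. Time passes only in rows, so rows that repeat a pose let the fingers close. It gives the time, the measured TCP pose, the force, the opening and the grip force at its end, in the units of the state.
- ctrl.get_obs(): the state, without advancing time (a new reading comes with each control period).
- ctrl.snapshot(name): name is "scene" or "top" or "wrist"; returns a dict with "color" (400x640x3 uint8, red, green, blue), "intrinsics" (3x3 intrinsics, pixels), "R" (3x3) and "t" (3): a world point X has camera coordinates R X + t. Camera axes: x right, y down, z forward; pixel columns grow to the right and rows downward; lengths in m; the calibration is good to about 2 mm. A picture is of the moment at which its call begins. There is no depth.
- ctrl.close_job(): hands the job in; it is judged then, once.
The state is a dict: "clock": time; "joint_pos": joint angles; "qvel": joint speeds; "tau": joint torques, N m; "tool_pos": TCP position; "orientation": TCP orientation; "force": force on the tool from outside, world axes, zero at the start; "moment": the same for the moment, N m; "opening": finger opening in m; "gripper_force": force on a finger pad.
Only numpy, scipy, OpenCV 4.12 (cv2) and the standard library are available. Lean on these libraries where they do the work, as an engineer would, in place of code of your own. Each camera call takes 0.05 s, during which the arm holds its last target. There are 200 camera calls.

## Task

Take the blue setting block off the height gauge and set it aside, lay the sample carton (orange sticker) flat on the gauge plate, push the red knob down until the foot rests on the carton, hold it there for a second and let it spring back up. Pack the sample and every other green carton lying loose in front of the robot flat in the tray's compartments, one to a compartment with its length along it, and lay the setting block back on the gauge plate, lengthwise under the foot as it was. Leave the sanitiser bottle, the tub and the tape roll standing where they are.

Things in the scene. Friction and masses are not known exactly. Their poses are not given: they have to be found in the camera images.
- sample: The sample: flat carton 110 x 50 x 28 mm (x, y, z), 0.12 kg, green with white ends; origin at its centre (14 mm above what it lies on), x along its length. Marked by a round orange sticker, 30 mm, on its top and bottom. Either of these faces may be up.
- carton1: Ordinary flat carton 110 x 50 x 28 mm (x, y, z), 0.12 kg, green with white ends; origin at its centre (14 mm above what it lies on), x along its length. Small yellow panel on top and bottom; either may be up. May be absent.
- carton2: Ordinary flat carton 110 x 50 x 28 mm (x, y, z), 0.12 kg, green with white ends; origin at its centre (14 mm above what it lies on), x along its length. Small yellow panel on top and bottom; either may be up. May be absent.
- carton3: Ordinary flat carton 110 x 50 x 28 mm (x, y, z), 0.12 kg, green with white ends; origin at its centre (14 mm above what it lies on), x along its length. Small yellow panel on top and bottom; either may be up. May be absent.
- block: Blue metal setting block, a square bar 100 x 36 x 36 mm (x, y, z), 0.3 kg, with a silver band round its middle; origin at its centre, x along its length; any long face may be down. At the start it lies on the gauge plate under the foot, its length along the gauge.
- pad: Flat grey fabric pad 130 x 70 x 2 mm fixed on the table, empty at the start: a handy clear place for the setting block. Origin at the centre of its underside, x along its length.
- tray: White and blue packing tray 220 x 220 mm, fixed; origin at the centre of its underside. Blue floor 3 mm thick, four recessed compartments in a pinwheel, each 120 x 60 mm and 8 mm deep; the white rim and ridges (top 11 mm above the table) are 24 mm wide between compartments and 8 mm round the edge.
- gauge: Fixed height gauge. Dark plate 220 x 110 x 12 mm (x, y, z), open at the front and sides; origin at the centre of its underside, x points away from the robot to the grey column (24 x 50 mm, 172 mm high, centred at x = 97 mm). Grey arm, 36 mm wide, from the column to x = 30 mm, 105 to 130 mm above the table; the foot hangs from it at x = 45 mm.
- plate_top (a point): Centre of the top of the gauge plate, axes as the gauge's.
- gauge_foot (a joint): Travel of the sprung gauge foot in m: 0 raised (70 mm above the plate), growing to 0.058 as it is pushed down; pushing takes 3 N at first and 9 N at the bottom, and it springs back up when let go. It reads about 0.042 when the foot stands on a carton lying flat on the plate.
- foot_face (a point): Centre of the underside of the gauge foot (steel disc of 24 mm diameter on a 12 mm stem); moves with the foot.
- knob_top (a point): Centre of the top of the red push knob (36 mm diameter, 15 mm high) at the upper end of the foot's stem, 125 mm above foot_face; moves with the foot.
- sanitiser: Bystander: sanitiser bottle, 60 mm diameter, 130 mm high, standing; origin at the centre of its underside.
- tub: Bystander: blue open tub, 90 mm diameter, 70 mm high, standing; origin at the centre of its underside.
- tape: Bystander: roll of clear tape lying flat, 100 mm diameter, 45 mm high; origin at the centre of its underside.
- slot_a (a point): Centre of the floor of a tray compartment, 3 mm above the table; its x axis runs along the compartment's 120 mm length (along the tray's x).
- slot_b (a point): Centre of the floor of a tray compartment, 3 mm above the table; its x axis runs along the compartment's 120 mm length (along the tray's y).
- slot_c (a point): Centre of the floor of a tray compartment, 3 mm above the table; its x axis runs along the compartment's 120 mm length (along the tray's x).
- slot_d (a point): Centre of the floor of a tray compartment, 3 mm above the table; its x axis runs along the compartment's 120 mm length (along the tray's y).
Mind the look-alikes: they are no part of the job. What is shaped like the sample but pink or turquoise is not meant.

How it is judged:
By the outcome, as a careful person would: the job done as asked, in the order asked, and still so for the second after the job is handed in, with the robot touching nothing.
Of carton1, carton2, carton3 only 1 to 3 are there at a start; the rules pass over those that are not, and their reading is None.
At some moment in a run one of sample, carton1, carton2, carton3 may be knocked a few centimetres aside while the robot is not near it.
Once in a run the grip may slacken for a moment while it holds something.
It also fails if it takes over 210 s, if anything falls off the work surface, if the arm or the gripper's body presses on something with over 40 N, if the wrist force passes 120 N, or if a joint passes its speed limit or range.

## Working session

There is one attempt and no reset: what is moved stays moved. The work goes in short steps, Python scripts to look and compute and a shell command to move; the robot and the scene stay as the last step left them, time stands still between calls to the robot, and variables do not carry over. Pictures are saved under pics/ and viewed, at most 14 in all, crops included, and the job is handed in when it is done.

```bash
mkdir -p pics
cat > h.py <<'E'
import numpy as np, cv2, json
from plant import ctrl
from scipy.spatial.transform import Rotation as Ro
def snap(name, f=None):
    s=ctrl.snapshot(name)
    if f: cv2.imwrite('pics/'+f+'.png', s['color'][:,:,::-1])
    return s
def ray(s,px):
    K,R,t=[np.array(s[k],float) for k in('intrinsics','R','t')]
    d=R.T@np.linalg.inv(K)@np.array([px[0],px[1],1.]); return -R.T@t, d
def onz(s,px,z):
    o,d=ray(s,px); return o+d*(z-o[2])/d[2]
def two(s1,p1,s2,p2):
    o1,d1=ray(s1,p1);o2,d2=ray(s2,p2);d1=d1/np.linalg.norm(d1);d2=d2/np.linalg.norm(d2)
    a,b=np.linalg.lstsq(np.c_[d1,-d2],o2-o1,rcond=None)[0]
    A,B=o1+a*d1,o2+b*d2; return (A+B)/2, np.linalg.norm(A-B)
def proj(s,X):
    p=np.array(s['intrinsics'])@(np.array(s['R'])@np.array(X,float)+np.array(s['t'])); return p[:2]/p[2]
E
python3 - <<'E'
from h import *
a=snap('scene','scene0');b=snap('top','top0')
for s in(a,b):print(np.round(s['intrinsics'],1).tolist(),np.round(-np.array(s['R']).T@s['t'],3),np.round(s['R'],3).tolist())
o=ctrl.get_obs();print(o,ctrl.finger_overhang)
E
```

```text
[[497.0, 0.0, 326.7], [0.0, 497.0, 197.1], [0.0, 0.0, 1.0]] [ 1.145 -0.101  1.127] [[0.171, 0.985, 0.005], [0.837, -0.142, -0.529], [-0.52, 0.095, -0.849]]
[[470.0, 0.0, 317.8], [0.0, 470.0, 206.5], [0.0, 0.0, 1.0]] [0.445 0.004 1.24 ] [[0.009, -1.0, 0.003], [-0.996, -0.009, -0.085], [0.085, -0.002, -0.996]]
{'clock': 0.1, 'joint_pos': array([-4.70344776e+01,  2.05885058e+01,  6.37776020e-01, -1.77650427e-02,
       -7.01369458e+01, -1.65075171e+01]), 'qvel': array([-0.058341  ,  0.02808858,  0.16678494,  0.1320225 , -0.04396179,
        0.02755606]), 'tau': array([-1.21254881e-03, -5.84160125e+01,  2.93753403e+01,  7.01544017e+00,
        1.01822478e-02, -2.98039515e-05]), 'tool_pos': array([ 0.30053334, -0.60393326,  0.24769354]), 'orientation': array([ 1.79911193e+02, -8.90186616e-03, -1.53548037e+02]), 'force': array([ 0.57572165, -0.4134612 ,  0.18131647]), 'moment': array([-0.03245896, -0.00301548,  0.02885868]), 'gripper_force': 0.0, 'opening': 0.0877083326052415} 0.022
```

View pics/scene0.png

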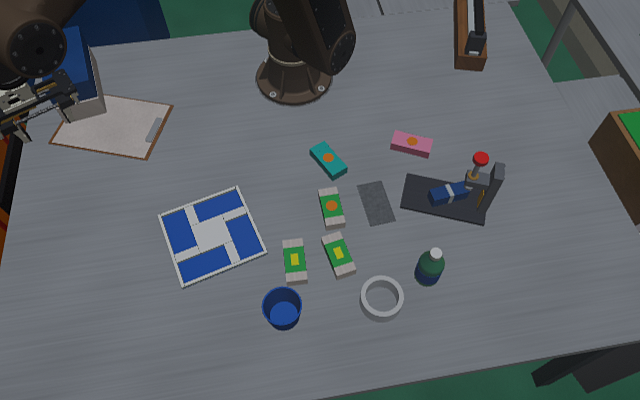

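View pics/top0.png

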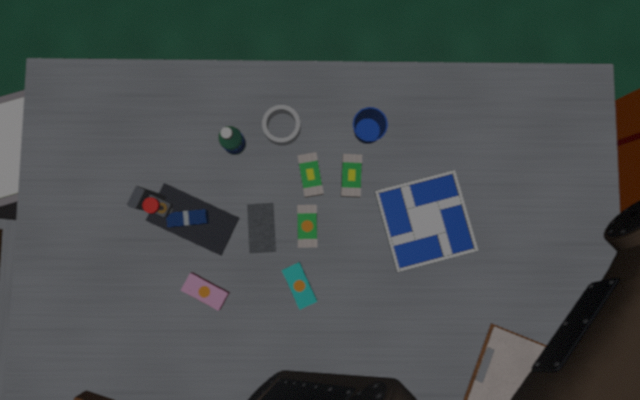

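The scene view shows the sample at (332,207), two ordinary cartons at (294,260) and (338,254), the tray at (212,235), the pad at (376,203) and the gauge with the block at (450,193). The top view shows the sample at (307,226), the cartons at (311,174) and (351,175), the tray at (427,220), the pad at (261,228), and the block at (187,217) lying askew on the plate.

```bash
cat >> h.py <<'E'
HUE={'green':((45,90,60),(75,255,255)),'orange':((6,130,120),(20,255,255)),'yellow':((22,120,120),(36,255,255)),'blue':((104,120,50),(125,255,255)),'red':((174,150,100),(180,255,255)),'red2':((0,170,100),(5,255,255))}
def blobs(s,c,amin=15):
    m=cv2.inRange(cv2.cvtColor(s['color'],cv2.COLOR_RGB2HSV),*HUE[c])
    out=[]
    for k in cv2.findContours(m,cv2.RETR_EXTERNAL,cv2.CHAIN_APPROX_NONE)[0]:
        M=cv2.moments(k)
        if M['m00']>=amin: out.append((np.array([M['m10']/M['m00'],M['m01']/M['m00']]),M['m00'],k))
    return out
E
python3 - <<'E'
from h import *
a=snap('scene');b=snap('top')
for n,s in(('scene',a),('top',b)):
    for c in HUE:
        print(n,c,[(np.round(p,1).tolist(),ar) for p,ar,k in blobs(s,c)])
A=cv2.resize(a['color'][130:240,380:520],None,fx=5,fy=5,interpolation=cv2.INTER_CUBIC)
B=cv2.resize(b['color'][170:270,115:285],None,fx=4.5,fy=4.5,interpolation=cv2.INTER_CUBIC)
cv2.imwrite('pics/gA.png',A[:,:,::-1]);cv2.imwrite('pics/gB.png',cv2.convertScaleAbs(B[:,:,::-1],alpha=1.6))
E
```

```text
scene green [([294.2, 259.1], 462.5), ([337.9, 252.6], 456.0), ([331.0, 205.4], 380.0), ([631.9, 124.4], 391.0)]
scene orange [([331.1, 205.3], 72.0), ([327.7, 157.1], 53.5), ([411.7, 140.6], 54.5)]
scene yellow [([294.2, 259.0], 60.0), ([337.9, 252.4], 63.0)]
scene blue [([281.9, 307.3], 1296.5), ([426.6, 278.7], 132.5), ([203.7, 263.6], 948.0), ([243.8, 236.6], 883.0), ([179.0, 231.2], 874.0), ([217.6, 205.4], 749.0), ([439.5, 195.2], 247.5), ([459.1, 190.5], 203.0), ([30.5, 81.6], 29.5), ([46.6, 76.9], 29.0), ([105.9, 34.1], 4806.0)]
scene red []
scene red2 [([481.3, 157.4], 120.0)]
top green [([306.9, 225.6], 419.0), ([351.1, 174.5], 413.5), ([309.9, 173.9], 414.5)]
top orange [([203.7, 291.4], 67.0), ([299.0, 285.4], 63.0), ([306.9, 225.6], 60.0)]
top yellow [([351.3, 174.8], 52.0), ([309.9, 173.9], 51.0)]
top blue [([417.9, 250.9], 892.5), ([174.4, 219.4], 193.0), ([197.5, 216.7], 215.0), ([456.6, 228.7], 865.5), ([395.2, 211.8], 860.5), ([433.6, 189.8], 858.0), ([369.6, 124.3], 881.5)]
top red []
top red2 [([150.0, 204.8], 159.0)]
```

View pics/gA.png

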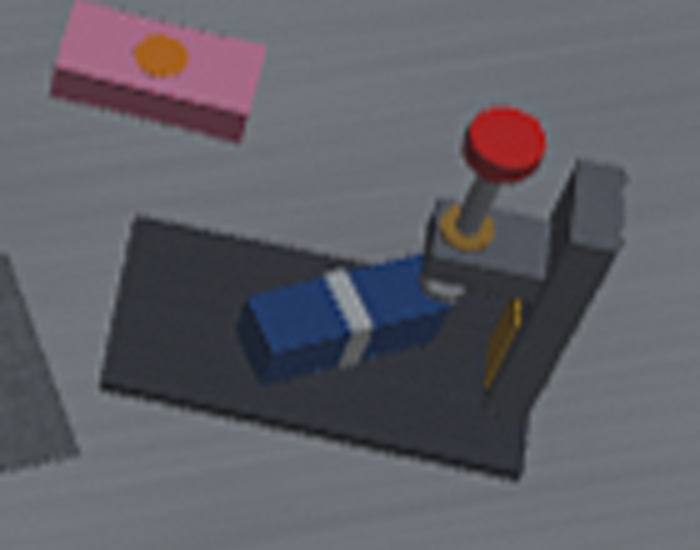

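View pics/gB.png

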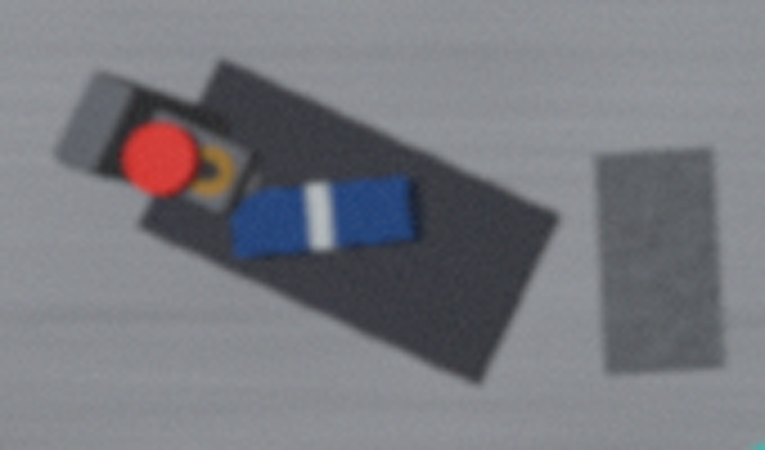

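The gauge crops show the plate's front corners, (136,216) and (101,388) in A and (559,216) and (480,383) in B. The block is turned about 25° from the gauge axis, its front top corners at (248,297) and (270,352) in A and at (409,177) and (413,240) in B. I'll measure these now.

```bash
cat > m.py <<'E'
from h import *
def rectyaw(s,k,z):
    P=np.array([onz(s,p[0],z)[:2] for p in k]).astype(np.float32)
    c=cv2.boxPoints(cv2.minAreaRect(P)); e=[c[1]-c[0],c[2]-c[1]]; L=[np.linalg.norm(v) for v in e]
    v=e[int(np.argmax(L))]; return np.degrees(np.arctan2(v[1],v[0]))%180, np.round(L,3)
def cartons(a,b):
    out=[]
    for c in('orange','yellow'):
        for p,_,k in blobs(b,c):
            for q,_,_ in blobs(a,c):
                X,e=two(a,q,b,p)
                if e<.008 and -.01<X[2]<.08:
                    g=[x for x in blobs(b,'green') if np.linalg.norm(x[0]-p)<6]
                    if g: out.append((c,np.round(X,4),round(e,4),*rectyaw(b,g[0][2],.028)))
    return out
E
python3 - <<'E'
from m import *
a=snap('scene');b=snap('top')
for c in cartons(a,b):print(c)
uA=lambda x,y:((x+.5)/5-.5+380,(y+.5)/5-.5+130)
uB=lambda x,y:((x+.5)/4.5-.5+115,(y+.5)/4.5-.5+170)
for n,p,q in[('plate fl',(136,216),(480,383)),('plate fr',(101,388),(559,216)),('plate br',(520,470),(222,60)),
  ('blk f1',(248,297),(413,240)),('blk f2',(270,352),(409,177)),('knob',(503,140),(160,158)),('pad c1',(78,455),(713,148)),('pad c2',(0,0),(0,0))][:-1]:
    X,e=two(a,uA(*p),b,uB(*q));print(n,X.round(4),round(e,4))
f1,f2,bl=[onz(b,uB(*p),.048) for p in((413,240),(409,177),(237,258))]
fr,fl,br,bl2=[onz(b,uB(*p),.012)[:2] for p in((559,216),(480,383),(222,60),(140,228))]
print('plate',fr,fl,br,bl2,np.linalg.norm(fr-fl),np.linalg.norm(fr-br),np.linalg.norm(fl-bl2))
an=lambda v:np.degrees(np.arctan2(v[1],v[0]))
print('gauge yaw',an(br-fr),an(bl2-fl),an(fl-fr)+90, 'c',(fr+fl+br+bl2)/4)
print('block',f1,f2,bl,'yaw',an(bl-f1),'c',(f2+bl)/2)
pc=[onz(b,uB(*p),.002)[:2] for p in((597,155),(712,148),(723,367),(607,374))];print('pad',pc,np.mean(pc,0),an(pc[1]-pc[2]))
tb=[(x[0]) for x in blobs(b,'blue') if x[0][0]>380 and x[0][1]>150]
ta=[(x[0]) for x in blobs(a,'blue') if 170<x[0][0]<260 and x[0][1]>195]
for p,_,k in blobs(b,'blue'):
    if p[0]>380 and p[1]>150:
        q=min(ta,key=lambda q:np.linalg.norm(proj(a,onz(b,p,.003))-q))
        X,e=two(a,q,b,p);print('slot',X.round(4),round(e,4),'onz',onz(b,p,.003).round(4),rectyaw(b,k,.003))
E
```

```text
('orange', array([0.4985, 0.0288, 0.0299]), np.float64(0.0009), np.float32(0.50806123), array([0.047, 0.062], dtype=float32))
('yellow', array([ 0.6319, -0.0855,  0.0286]), np.float64(0.0015), np.float32(0.23984443), array([0.05 , 0.061], dtype=float32))
('yellow', array([0.6329, 0.022 , 0.0296]), np.float64(0.0015), np.float32(10.578654), array([0.049, 0.063], dtype=float32))
plate fl [0.4218 0.2513 0.0137] 0.0007
plate fr [0.5192 0.209  0.0037] 0.0006
plate br [0.6081 0.406  0.0134] 0.0009
blk f1 [0.5025 0.2848 0.0467] 0.0013
blk f2 [0.5378 0.2868 0.0486] 0.0004
knob [0.5336 0.3702 0.2059] 0.0033
pad c1 [0.5656 0.1479 0.0332] 0.0635
plate [0.51871445 0.20788705] [0.4217437  0.25128374] [0.60834744 0.40692009] [0.50961335 0.45093116] 0.10623840275291944 0.21828473038989724 0.21812878771917404
gauge yaw 65.75594842308267 66.24454599991846 245.89036098504693 c [0.51460473 0.32925551]
block [0.50230199 0.28386597 0.048     ] [0.53789868 0.287143   0.048     ] [0.49130067 0.38261275 0.048     ] yaw 96.35707504495662 c [0.51459967 0.33487788 0.048     ]
pad [array([0.55539951, 0.18804485]), array([0.56012609, 0.12056298]), array([0.43202596, 0.11202276]), array([0.42739251, 0.1795035 ])] [0.49373602 0.15003352] 3.814171124895478
slot [ 0.4358 -0.2618  0.0075] 0.0016 onz [ 0.4359 -0.262   0.003 ] (np.float32(105.247406), array([0.116, 0.056], dtype=float32))
slot [ 0.4949 -0.3639  0.0055] 0.0002 onz [ 0.495  -0.3645  0.003 ] (np.float32(15.225846), array([0.055, 0.116], dtype=float32))
slot [ 0.538  -0.2026  0.0055] 0.0004 onz [ 0.5382 -0.2028  0.003 ] (np.float32(15.254465), array([0.055, 0.116], dtype=float32))
slot [ 0.5969 -0.3049  0.0072] 0.0015 onz [ 0.5975 -0.3052  0.003 ] (np.float32(105.1667), array([0.116, 0.056], dtype=float32))
```

```bash
cat > p.py <<'E'
import sys
from h import *
def plan(wps):
    o=ctrl.get_obs(); p=np.array(o['tool_pos']); y=o['orientation'][2]
    print('at',p.round(4),np.round(o['orientation'],2))
    for w in wps:
        t=np.array(w[:3]); dy=(w[3]-y+180)%360-180
        n=max(1,int(np.ceil(abs(dy)/42-1e-6)))
        while True:
            segs=[];q=p.copy();yy=y
            for i in range(n):
                d=p+(t-p)*(i+1)/n-q; c,s_=np.cos(np.radians(yy)),np.sin(np.radians(yy))
                dt=np.array([c*d[0]+s_*d[1], s_*d[0]-c*d[1], -d[2]])/.1
                segs.append((dt,-dy/n/90)); q=q+d; yy+=dy/n
            if max(abs(s[0]).max() for s in segs)<=1: break
            n+=1
        print('->',w); 
        for dt,r in segs: print('   ',np.round(dt,3).tolist(),round(r,3))
        p=t;y=w[3]
if __name__=='__main__': plan(json.loads(sys.argv[1]))
E
python3 p.py '[[0.43,-0.2,0.26,-120],[0.50,0.22,0.24,-83.6],[0.5183,0.3021,0.10,-83.6]]'
python3 - <<'E'
from h import *
w=snap('wrist');o=ctrl.get_obs();R=Ro.from_euler('xyz',o['orientation'],degrees=True).as_matrix()
c=-np.array(w['R']).T@w['t'];print('cam in tool',(R.T@(c-o['tool_pos'])).round(3),(R.T@np.array(w['R']).T).round(2).tolist(),np.array(w['intrinsics']).round(1).tolist())
E
python3 -m creep '[{"grip":0,"delta_pos":[0,0,0],"rotation":[0,0,0]}]'
```

```text
at [ 0.3007 -0.6042  0.2483] [ 179.97   -0.   -153.54]
-> [0.43, -0.2, 0.26, -120]
    [-0.74, 0.761, -0.029] -0.093
    [-0.843, 0.645, -0.029] -0.093
    [-0.928, 0.515, -0.029] -0.093
    [-0.993, 0.374, -0.029] -0.093
-> [0.5, 0.22, 0.24, -83.6]
    [-0.797, 0.299, 0.04] -0.081
    [-0.829, 0.195, 0.04] -0.081
    [-0.847, 0.089, 0.04] -0.081
    [-0.851, -0.019, 0.04] -0.081
    [-0.842, -0.127, 0.04] -0.081
-> [0.5183, 0.3021, 0.1, -83.6]
    [-0.398, -0.137, 0.7] -0.0
    [-0.398, -0.137, 0.7] -0.0
cam in tool [ 0.077 -0.002 -0.137] [[-0.0, -0.96, -0.29], [1.0, -0.0, 0.0], [-0.0, -0.29, 0.96]] [[330.1, 0.0, 313.1], [0.0, 330.1, 198.8], [0.0, 0.0, 1.0]]
clock: 0.45
tool_pos: [0.3007, -0.6042, 0.2485]
orientation: [180.0, 0.0, -153.5]
force: [0.5, 0.8, -0.3]
opening: 0.0877
gripper_force: 0.0
```

```bash
for i in 1; do
python3 -m creep '[{"grip":0,"delta_pos":[-0.74,0.76,-0.03],"rotation":[0,0,-0.093]},{"grip":0,"delta_pos":[-0.74,0.76,-0.03],"rotation":[0,0,-0.093]},{"grip":0,"delta_pos":[-0.74,0.76,-0.03],"rotation":[0,0,-0.093]}]' | sed -n 2p
python3 -m creep '[{"grip":0,"delta_pos":[-0.84,0.64,-0.03],"rotation":[0,0,-0.093]},{"grip":0,"delta_pos":[-0.84,0.64,-0.03],"rotation":[0,0,-0.093]},{"grip":0,"delta_pos":[-0.84,0.64,-0.03],"rotation":[0,0,-0.093]}]' | sed -n 2p
python3 -m creep '[{"grip":0,"delta_pos":[-0.93,0.52,-0.03],"rotation":[0,0,-0.093]},{"grip":0,"delta_pos":[-0.93,0.52,-0.03],"rotation":[0,0,-0.093]},{"grip":0,"delta_pos":[-0.93,0.52,-0.03],"rotation":[0,0,-0.093]}]'| sed -n 2p
python3 -m creep '[{"grip":0,"delta_pos":[-0.99,0.37,-0.03],"rotation":[0,0,-0.093]},{"grip":0,"delta_pos":[-0.99,0.37,-0.03],"rotation":[0,0,-0.093]},{"grip":0,"delta_pos":[-0.99,0.37,-0.03],"rotation":[0,0,-0.093]}]'
done
python3 p.py '[[0.50,0.20,0.24,-83.6]]'
```

```text
tool_pos: [0.334, -0.4998, 0.2523]
tool_pos: [0.3665, -0.3994, 0.2554]
tool_pos: [0.3989, -0.2982, 0.2583]
clock: 1.65
tool_pos: [0.4318, -0.1976, 0.2612]
orientation: [-179.9, 0.1, -119.9]
force: [-0.8, -0.2, 0.5]
opening: 0.0875
gripper_force: 0.0
at [ 0.4318 -0.1976  0.2612] [-1.7992e+02  6.0000e-02 -1.1987e+02]
-> [0.5, 0.2, 0.24, -83.6]
    [-0.758, 0.278, 0.042] -0.081
    [-0.787, 0.18, 0.042] -0.081
    [-0.803, 0.079, 0.042] -0.081
    [-0.807, -0.023, 0.042] -0.081
    [-0.797, -0.125, 0.042] -0.081
```

```bash
python3 -m creep '[{"grip":0,"delta_pos":[-0.76,0.28,0.04],"rotation":[0,0,-0.081]},{"grip":0,"delta_pos":[-0.76,0.28,0.04],"rotation":[0,0,-0.081]},{"grip":0,"delta_pos":[-0.76,0.28,0.04],"rotation":[0,0,-0.081]}]' | sed -n 2p
python3 -m creep '[{"grip":0,"delta_pos":[-0.79,0.18,0.04],"rotation":[0,0,-0.081]},{"grip":0,"delta_pos":[-0.79,0.18,0.04],"rotation":[0,0,-0.081]},{"grip":0,"delta_pos":[-0.79,0.18,0.04],"rotation":[0,0,-0.081]}]' | sed -n 2p
python3 -m creep '[{"grip":0,"delta_pos":[-0.8,0.08,0.04],"rotation":[0,0,-0.081]},{"grip":0,"delta_pos":[-0.8,0.08,0.04],"rotation":[0,0,-0.081]},{"grip":0,"delta_pos":[-0.8,0.08,0.04],"rotation":[0,0,-0.081]}]'| sed -n 2p
python3 -m creep '[{"grip":0,"delta_pos":[-0.81,-0.02,0.04],"rotation":[0,0,-0.081]},{"grip":0,"delta_pos":[-0.81,-0.02,0.04],"rotation":[0,0,-0.081]},{"grip":0,"delta_pos":[-0.81,-0.02,0.04],"rotation":[0,0,-0.081]}]'| sed -n 2p
python3 -m creep '[{"grip":0,"delta_pos":[-0.8,-0.12,0.04],"rotation":[0,0,-0.081]},{"grip":0,"delta_pos":[-0.8,-0.12,0.04],"rotation":[0,0,-0.081]},{"grip":0,"delta_pos":[-0.8,-0.12,0.04],"rotation":[0,0,-0.081]}]'
python3 - <<'E'
from h import *
w=snap('wrist','w1')
E
python3 p.py '[[0.518,0.255,0.15,-83.6],[0.5183,0.3021,0.10,-83.6],[0.5183,0.3021,0.039,-83.6]]'
```

```text
tool_pos: [0.4448, -0.1189, 0.2567]
tool_pos: [0.4589, -0.0396, 0.2526]
tool_pos: [0.4727, 0.0395, 0.2484]
tool_pos: [0.4863, 0.1194, 0.2442]
clock: 3.15
tool_pos: [0.4996, 0.1991, 0.24]
orientation: [180.0, -0.0, -83.6]
force: [-0.8, 0.2, -0.1]
opening: 0.0877
gripper_force: 0.0
at [0.499  0.1977 0.24  ] [ 1.7994e+02 -5.0000e-02 -8.3600e+01]
-> [0.518, 0.255, 0.15, -83.6]
    [-0.548, -0.252, 0.9] -0.0
-> [0.5183, 0.3021, 0.1, -83.6]
    [-0.468, -0.055, 0.5] -0.0
-> [0.5183, 0.3021, 0.039, -83.6]
    [0.0, -0.0, 0.61] -0.0
```

View pics/w1.png

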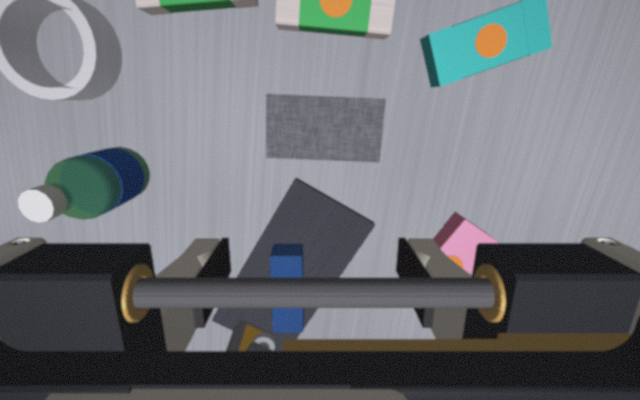

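The wrist view shows the block at (287,290), square between the fingers and a little left of centre, as the plan expects. Descending to grip it.

```bash
python3 -m creep '[{"grip":0,"delta_pos":[-0.55,-0.25,0.9],"rotation":[0,0,0]},{"grip":0,"delta_pos":[-0.55,-0.25,0.9],"rotation":[0,0,0]},{"grip":0,"delta_pos":[-0.55,-0.25,0.9],"rotation":[0,0,0]},{"grip":0,"delta_pos":[-0.55,-0.25,0.9],"rotation":[0,0,0]}]' | sed -n 2p
python3 -m creep '[{"grip":0,"delta_pos":[-0.47,-0.055,0.5],"rotation":[0,0,0]},{"grip":0,"delta_pos":[-0.47,-0.055,0.5],"rotation":[0,0,0]},{"grip":0,"delta_pos":[-0.47,-0.055,0.8],"rotation":[0,0,0]},{"grip":0,"delta_pos":[-0.47,-0.055,1.0],"rotation":[0,0,0]},{"grip":0,"delta_pos":[-0.47,-0.055,1.0],"rotation":[0,0,0]}]'
python3 p.py '[[0.5183,0.3021,0.039,-83.6]]'
```

```text
tool_pos: [0.517, 0.2536, 0.149]
clock: 4.1
tool_pos: [0.5167, 0.3007, 0.0495]
orientation: [179.8, -0.1, -83.7]
force: [-0.3, -0.0, 0.5]
opening: 0.0876
gripper_force: 0.0
at [0.5167 0.3007 0.0495] [ 1.7985e+02 -1.2000e-01 -8.3660e+01]
-> [0.5183, 0.3021, 0.039, -83.6]
    [-0.012, -0.017, 0.105] -0.001
```

```bash
python3 -m creep '[{"grip":0,"delta_pos":[-0.01,-0.02,0.105],"rotation":[0,0,0]},{"grip":0,"delta_pos":[-0.01,-0.02,0.105],"rotation":[0,0,0]},{"grip":1,"delta_pos":[-0.01,-0.02,0.105],"rotation":[0,0,0]},{"grip":1,"delta_pos":[-0.01,-0.02,0.105],"rotation":[0,0,0]},{"grip":1,"delta_pos":[-0.01,-0.02,0.105],"rotation":[0,0,0]}]' 
python3 -m creep '[{"grip":1,"delta_pos":[0,0,0],"rotation":[0,0,0]},{"grip":1,"delta_pos":[0,0,0],"rotation":[0,0,0]},{"grip":1,"delta_pos":[0,0,0],"rotation":[0,0,0]},{"grip":1,"delta_pos":[0,0,0],"rotation":[0,0,0]},{"grip":1,"delta_pos":[0,0,0],"rotation":[0,0,0]}]' 
python3 p.py '[[0.5183,0.3021,0.049,-83.6],[0.486,0.229,0.055,-83.6]]'
```

```text
clock: 4.6
tool_pos: [0.5196, 0.3041, 0.0408]
orientation: [-179.9, 0.0, -83.6]
force: [0.8, -0.4, -0.4]
opening: 0.0689
gripper_force: 0.0
clock: 5.1
tool_pos: [0.5192, 0.3038, 0.04]
orientation: [180.0, -0.0, -83.6]
force: [-0.2, -0.4, -0.3]
opening: 0.036
gripper_force: 29.9
at [0.5192 0.3038 0.04  ] [ 1.7999e+02 -1.0000e-02 -8.3610e+01]
-> [0.5183, 0.3021, 0.049, -83.6]
    [0.016, 0.011, -0.09] -0.0
-> [0.486, 0.229, 0.055, -83.6]
    [0.69, 0.402, -0.06] -0.0
```

```bash
python3 -m creep '[{"grip":1,"delta_pos":[0,0,-0.09],"rotation":[0,0,0]},{"grip":1,"delta_pos":[0,0,-0.09],"rotation":[0,0,0]},{"grip":1,"delta_pos":[0.3,0.18,-0.12],"rotation":[0,0,0]},{"grip":1,"delta_pos":[0.69,0.4,-0.15],"rotation":[0,0,0]},{"grip":1,"delta_pos":[0.69,0.4,-0.15],"rotation":[0,0,0]}]' 
python3 p.py '[[0.4627,0.148,0.11,-176.2],[0.4627,0.148,0.041,-176.2]]'
```

```text
clock: 5.6
tool_pos: [0.4837, 0.226, 0.0547]
orientation: [179.8, -0.1, -83.8]
force: [1.0, 0.2, -3.2]
opening: 0.0359
gripper_force: 29.9
at [0.4837 0.226  0.0547] [ 1.7976e+02 -1.1000e-01 -8.3770e+01]
-> [0.4627, 0.148, 0.11, -176.2]
    [0.251, 0.098, -0.184] 0.342
    [0.266, -0.045, -0.184] 0.342
    [0.205, -0.174, -0.184] 0.342
-> [0.4627, 0.148, 0.041, -176.2]
    [-0.0, 0.0, 0.69] -0.0
```

```bash
python3 -m creep '[{"grip":1,"delta_pos":[0.25,0.1,-0.18],"rotation":[0,0,0.342]},{"grip":1,"delta_pos":[0.25,0.1,-0.18],"rotation":[0,0,0.342]},{"grip":1,"delta_pos":[0.25,0.1,-0.18],"rotation":[0,0,0.342]},{"grip":1,"delta_pos":[0.25,0.1,-0.18],"rotation":[0,0,0.342]},{"grip":1,"delta_pos":[0.25,0.1,-0.18],"rotation":[0,0,0.342]}]' |sed -n 2,6p
python3 -m creep '[{"grip":1,"delta_pos":[0.27,-0.05,-0.18],"rotation":[0,0,0.342]},{"grip":1,"delta_pos":[0.27,-0.05,-0.18],"rotation":[0,0,0.342]},{"grip":1,"delta_pos":[0.27,-0.05,-0.18],"rotation":[0,0,0.342]},{"grip":1,"delta_pos":[0.27,-0.05,-0.18],"rotation":[0,0,0.342]},{"grip":1,"delta_pos":[0.27,-0.05,-0.18],"rotation":[0,0,0.342]}]' |sed -n 2,3p
python3 -m creep '[{"grip":1,"delta_pos":[0.2,-0.17,-0.18],"rotation":[0,0,0.342]},{"grip":1,"delta_pos":[0.2,-0.17,-0.18],"rotation":[0,0,0.342]},{"grip":1,"delta_pos":[0.2,-0.17,-0.18],"rotation":[0,0,0.342]},{"grip":1,"delta_pos":[0.2,-0.17,-0.18],"rotation":[0,0,0.342]},{"grip":1,"delta_pos":[0.2,-0.17,-0.18],"rotation":[0,0,0.342]}]' 
python3 p.py '[[0.4627,0.148,0.041,-176.2]]'
python3 - <<'E'
from m import *
a=snap('scene');b=snap('top','t2')
for c in cartons(a,b):print(c)
E
```

```text
tool_pos: [0.4801, 0.2048, 0.0733]
orientation: [-180.0, 0.0, -114.5]
force: [-0.7, -0.8, -2.9]
opening: 0.0361
gripper_force: 29.9
tool_pos: [0.4735, 0.1782, 0.0912]
orientation: [-180.0, 0.0, -145.1]
clock: 7.1
tool_pos: [0.4667, 0.1528, 0.109]
orientation: [180.0, -0.0, -175.8]
force: [-0.0, 0.2, -3.4]
opening: 0.0358
gripper_force: 29.8
at [0.4667 0.1528 0.109 ] [ 1.8000e+02 -1.0000e-02 -1.7578e+02]
-> [0.4627, 0.148, 0.041, -176.2]
    [0.043, -0.045, 0.68] 0.005
('orange', array([0.4985, 0.0287, 0.0301]), np.float64(0.0009), np.float32(0.50806123), array([0.047, 0.062], dtype=float32))
('yellow', array([ 0.6317, -0.0855,  0.0282]), np.float64(0.0014), np.float32(0.23984443), array([0.05 , 0.061], dtype=float32))
('yellow', array([0.6329, 0.022 , 0.0296]), np.float64(0.0015), np.float32(10.094476), array([0.049, 0.063], dtype=float32))
```

View pics/t2.png

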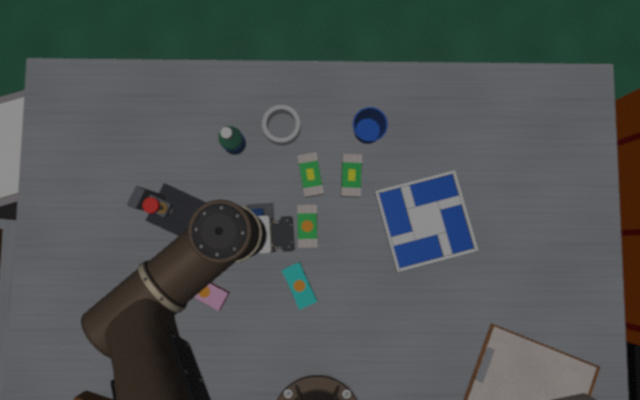

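The top view shows the arm holding the block over the pad at (262,230); the cartons have not moved. I'll set the block down.

```bash
python3 -m creep '[{"grip":1,"delta_pos":[0.04,-0.045,0.4],"rotation":[0,0,0.005]},{"grip":1,"delta_pos":[0.04,-0.045,0.68],"rotation":[0,0,0.005]},{"grip":1,"delta_pos":[0.04,-0.045,0.68],"rotation":[0,0,0.005]},{"grip":1,"delta_pos":[0.04,-0.045,0.68],"rotation":[0,0,0.005]},{"grip":1,"delta_pos":[0.04,-0.045,0.72],"rotation":[0,0,0.005]}]' |sed -n 2,4p
python3 -m creep '[{"grip":1,"delta_pos":[0,0,0.03],"rotation":[0,0,0]},{"grip":1,"delta_pos":[0,0,0.05],"rotation":[0,0,0]},{"grip":1,"delta_pos":[0,0,0.05],"rotation":[0,0,0]}]'
```

```text
tool_pos: [0.4642, 0.1489, 0.0384]
orientation: [179.9, 0.1, -176.3]
force: [-0.3, 0.5, -2.6]
clock: 8.0
tool_pos: [0.4636, 0.1486, 0.033]
orientation: [180.0, 0.1, -176.3]
force: [-2.9, 1.6, 6.2]
opening: 0.0359
gripper_force: 30.0
```

```bash
python3 -m creep '[{"grip":0.42,"delta_pos":[0,0,0],"rotation":[0,0,0]},{"grip":0.42,"delta_pos":[0,0,0],"rotation":[0,0,0]},{"grip":0.42,"delta_pos":[0,0,0],"rotation":[0,0,0]},{"grip":0.42,"delta_pos":[0,0,0],"rotation":[0,0,0]}]'
python3 -m creep '[{"grip":0.42,"delta_pos":[0,0,-0.3],"rotation":[0,0,0]},{"grip":0.42,"delta_pos":[0,0,-1],"rotation":[0,0,0]},{"grip":0,"delta_pos":[0,0,-1],"rotation":[0,0,0]},{"grip":0,"delta_pos":[0,0,-1],"rotation":[0,0,0]}]'
python3 p.py '[[0.474,0.0288,0.11,-179.5],[0.474,0.0288,0.024,-179.5]]'
```

```text
clock: 8.4
tool_pos: [0.4632, 0.1481, 0.0321]
orientation: [180.0, 0.0, -176.4]
force: [0.1, -0.2, 0.1]
opening: 0.0505
gripper_force: 0.0
clock: 8.8
tool_pos: [0.4649, 0.1493, 0.1355]
orientation: [179.8, 0.3, -176.4]
force: [0.4, 0.2, -0.6]
opening: 0.0618
gripper_force: 0.0
at [0.4649 0.1493 0.1355] [ 179.8     0.32 -176.37]
-> [0.474, 0.0288, 0.11, -179.5]
    [-0.007, -0.604, 0.127] 0.017
    [-0.024, -0.604, 0.127] 0.017
-> [0.474, 0.0288, 0.024, -179.5]
    [-0.0, 0.0, 0.86] -0.0
```

```bash
python3 -m creep '[{"grip":0,"delta_pos":[-0.01,-0.6,0.13],"rotation":[0,0,0.017]},{"grip":0,"delta_pos":[-0.01,-0.6,0.13],"rotation":[0,0,0.017]},{"grip":0,"delta_pos":[-0.01,-0.6,0.13],"rotation":[0,0,0.017]}]' |sed -n 2p
python3 -m creep '[{"grip":0,"delta_pos":[-0.02,-0.6,0.13],"rotation":[0,0,0.017]},{"grip":0,"delta_pos":[-0.02,-0.6,0.13],"rotation":[0,0,0.017]},{"grip":0,"delta_pos":[-0.02,-0.6,0.13],"rotation":[0,0,0.017]},{"grip":0,"delta_pos":[-0.02,-0.6,0.13],"rotation":[0,0,0.017]}]' |sed -n 2p
python3 - <<'E'
from m import *
a=snap('scene');b=snap('top');w=snap('wrist')
for c in cartons(a,b):print(c)
for p,_,_ in blobs(w,'orange'):print(p,onz(w,p,.028))
m=cv2.inRange(cv2.cvtColor(b['color'],cv2.COLOR_RGB2HSV),*HUE['blue'])
for p,ar,k in blobs(b,'blue'):
    if 230<p[0]<290:print('blk',onz(b,p,.038),ar,rectyaw(b,k,.038))
E
python3 p.py '[[0.474,0.0288,0.029,-179.5]]'
```

```text
tool_pos: [0.467, 0.0865, 0.1179]
tool_pos: [0.4724, 0.0288, 0.106]
('yellow', array([ 0.6316, -0.0855,  0.0278]), np.float64(0.0014), np.float32(0.23984443), array([0.05 , 0.061], dtype=float32))
('yellow', array([0.6329, 0.022 , 0.0296]), np.float64(0.0015), np.float32(10.578658), array([0.049, 0.064], dtype=float32))
[498.8125  315.71875] [0.55207635 0.17014278 0.028     ]
[126.48587571 314.03389831] [ 0.55319776 -0.11297444  0.028     ]
[313.86501142 250.81820776] [0.4992253  0.02874589 0.028     ]
[348.25313118  16.38321248] [0.34922359 0.04721535 0.028     ]
blk [0.52938599 0.15240082 0.038     ] 155.5 (np.float32(1.1576058), array([0.033, 0.041], dtype=float32))
at [0.4724 0.0293 0.1063] [ 1.7999e+02  3.0000e-02 -1.7940e+02]
-> [0.474, 0.0288, 0.029, -179.5]
    [-0.016, -0.006, 0.773] 0.001
```

Wrist view agrees on the sample at (0.499, 0.029). Gripping it.

```bash
python3 -m creep '[{"grip":0,"delta_pos":[-0.01,0,0.4],"rotation":[0,0,0]},{"grip":0,"delta_pos":[-0.01,0,0.77],"rotation":[0,0,0]},{"grip":0,"delta_pos":[-0.01,0,0.77],"rotation":[0,0,0]},{"grip":0,"delta_pos":[-0.01,0,0.77],"rotation":[0,0,0]},{"grip":1,"delta_pos":[-0.01,0,0.77],"rotation":[0,0,0]}]' |sed -n 2p
python3 -m creep '[{"grip":1,"delta_pos":[0,0,0],"rotation":[0,0,0]},{"grip":1,"delta_pos":[0,0,0],"rotation":[0,0,0]},{"grip":1,"delta_pos":[0,0,0],"rotation":[0,0,0]},{"grip":1,"delta_pos":[0,0,0],"rotation":[0,0,0]},{"grip":1,"delta_pos":[0,0,0],"rotation":[0,0,0]}]' 
python3 -m creep '[{"grip":1,"delta_pos":[0,0,-0.3],"rotation":[0,0,0]},{"grip":1,"delta_pos":[0,0,-0.8],"rotation":[0,0,0]},{"grip":1,"delta_pos":[0,0,-0.8],"rotation":[0,0,0]},{"grip":1,"delta_pos":[0,0,-0.8],"rotation":[0,0,0]}]' 
python3 p.py '[[0.475,0.24,0.11,-114.1],[0.475,0.24,0.051,-114.1],[0.5065,0.311,0.051,-114.1]]'
```

```text
tool_pos: [0.4742, 0.0292, 0.0306]
clock: 10.65
tool_pos: [0.4733, 0.0285, 0.0294]
orientation: [180.0, 0.0, -179.5]
force: [-0.9, 0.7, 4.9]
opening: 0.0499
gripper_force: 29.9
clock: 11.05
tool_pos: [0.4735, 0.0287, 0.11]
orientation: [179.9, 0.1, -179.5]
force: [-0.8, -0.7, -2.0]
opening: 0.0498
gripper_force: 29.9
at [0.4735 0.0287 0.11  ] [ 1.7991e+02  1.4000e-01 -1.7948e+02]
-> [0.475, 0.24, 0.11, -114.1]
    [-0.011, 0.704, -0.0] -0.242
    [-0.272, 0.65, -0.0] -0.242
    [-0.494, 0.502, -0.0] -0.242
-> [0.475, 0.24, 0.051, -114.1]
    [-0.0, 0.0, 0.59] -0.0
-> [0.5065, 0.311, 0.051, -114.1]
    [-0.777, 0.002, -0.0] -0.0
```

```bash
python3 -m creep '[{"grip":1,"delta_pos":[-0.01,0.7,0],"rotation":[0,0,-0.242]},{"grip":1,"delta_pos":[-0.01,0.7,0],"rotation":[0,0,-0.242]},{"grip":1,"delta_pos":[-0.01,0.7,0],"rotation":[0,0,-0.242]},{"grip":1,"delta_pos":[-0.01,0.7,0],"rotation":[0,0,-0.242]}]' |sed -n 2p
python3 -m creep '[{"grip":1,"delta_pos":[-0.27,0.65,0],"rotation":[0,0,-0.242]},{"grip":1,"delta_pos":[-0.27,0.65,0],"rotation":[0,0,-0.242]},{"grip":1,"delta_pos":[-0.27,0.65,0],"rotation":[0,0,-0.242]},{"grip":1,"delta_pos":[-0.27,0.65,0],"rotation":[0,0,-0.242]}]' |sed -n 2p
python3 -m creep '[{"grip":1,"delta_pos":[-0.49,0.5,0],"rotation":[0,0,-0.242]},{"grip":1,"delta_pos":[-0.49,0.5,0],"rotation":[0,0,-0.242]},{"grip":1,"delta_pos":[-0.49,0.5,0],"rotation":[0,0,-0.242]},{"grip":1,"delta_pos":[-0.49,0.5,0],"rotation":[0,0,-0.242]}]' 
python3 p.py '[[0.475,0.24,0.051,-114.1],[0.5063,0.3107,0.051,-114.1]]'
python3 - <<'E'
from m import *
w=snap('wrist','w3');
E
```

```text
tool_pos: [0.4723, 0.0984, 0.1075]
tool_pos: [0.473, 0.1685, 0.1078]
clock: 12.25
tool_pos: [0.4736, 0.2382, 0.1082]
orientation: [180.0, -0.1, -114.3]
force: [-0.0, -0.3, -1.7]
opening: 0.0499
gripper_force: 29.9
at [0.4736 0.2382 0.1082] [ 1.7996e+02 -1.0000e-01 -1.1430e+02]
-> [0.475, 0.24, 0.051, -114.1]
    [-0.022, -0.005, 0.572] -0.002
-> [0.5063, 0.3107, 0.051, -114.1]
    [-0.773, 0.003, -0.0] -0.0
```

View pics/w3.png

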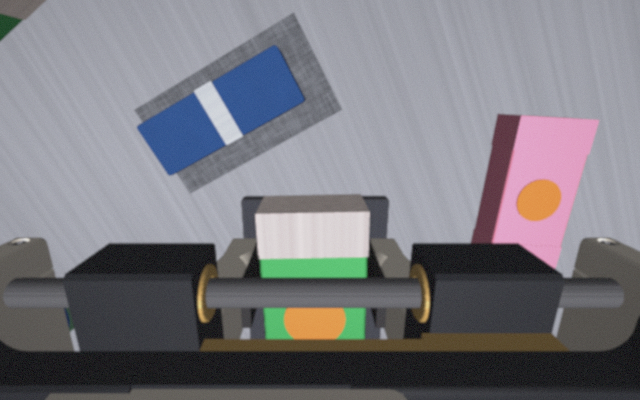

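The wrist view shows the sample held straight, sticker at (315,320), and the block lying on the pad at (220,110). Lowering and sliding in under the foot.

```bash
python3 -m creep '[{"grip":1,"delta_pos":[-0.02,0,0.57],"rotation":[0,0,0]},{"grip":1,"delta_pos":[-0.02,0,0.57],"rotation":[0,0,0]},{"grip":1,"delta_pos":[-0.02,0,0.57],"rotation":[0,0,0]}]' |sed -n 2p
python3 -m creep '[{"grip":1,"delta_pos":[-0.4,0,0],"rotation":[0,0,0]},{"grip":1,"delta_pos":[-0.77,0,0],"rotation":[0,0,0]},{"grip":1,"delta_pos":[-0.77,0,0],"rotation":[0,0,0]},{"grip":1,"delta_pos":[-0.77,0,0],"rotation":[0,0,0]}]'
python3 p.py '[[0.5063,0.3107,0.042,-114.1]]'
```

```text
tool_pos: [0.4739, 0.2387, 0.0508]
clock: 13.0
tool_pos: [0.507, 0.3115, 0.0534]
orientation: [-180.0, 0.1, -114.2]
force: [-0.9, -1.5, -0.7]
opening: 0.05
gripper_force: 29.9
at [0.507  0.3115 0.0534] [-1.7997e+02  7.0000e-02 -1.1419e+02]
-> [0.5063, 0.3107, 0.042, -114.1]
    [0.01, 0.003, 0.114] -0.001
```

```bash
python3 -m creep '[{"grip":1,"delta_pos":[0.01,0,0.06],"rotation":[0,0,0]},{"grip":1,"delta_pos":[0.01,0,0.1],"rotation":[0,0,0]},{"grip":1,"delta_pos":[0.01,0,0.12],"rotation":[0,0,0]},{"grip":1,"delta_pos":[0.01,0,0.12],"rotation":[0,0,0]},{"grip":1,"delta_pos":[0.01,0,0.12],"rotation":[0,0,0]}]'
```

```text
clock: 13.5
tool_pos: [0.5056, 0.309, 0.0414]
orientation: [-180.0, -0.0, -114.1]
force: [-5.3, -2.6, 12.2]
opening: 0.0498
gripper_force: 29.9
```

```bash
python3 -m creep '[{"grip":0,"delta_pos":[0,0,0],"rotation":[0,0,0]},{"grip":0,"delta_pos":[0,0,0],"rotation":[0,0,0]},{"grip":0,"delta_pos":[0,0,0],"rotation":[0,0,0]},{"grip":0,"delta_pos":[0,0,0],"rotation":[0,0,0]},{"grip":0,"delta_pos":[0,0,0],"rotation":[0,0,0]}]'
python3 -m creep '[{"grip":0,"delta_pos":[0,0,-0.2],"rotation":[0,0,0]},{"grip":0,"delta_pos":[0.3,0,-0.3],"rotation":[0,0,0]},{"grip":0,"delta_pos":[0.8,0,-0.3],"rotation":[0,0,0]},{"grip":0,"delta_pos":[0.9,0,-0.8],"rotation":[0,0,0]},{"grip":0,"delta_pos":[0.9,0,-1],"rotation":[0,0,0]}]'
python3 -m creep '[{"grip":1,"delta_pos":[0,0,-0.9],"rotation":[0,0,0]},{"grip":1,"delta_pos":[0,0,-0.9],"rotation":[0,0,0]},{"grip":1,"delta_pos":[0,0,-0.9],"rotation":[0,0,0]}]'
python3 - <<'E'
from m import *
a=snap('scene');b=snap('top','t4')
for c in cartons(a,b):print(c)
kb=[p for p,_,_ in blobs(b,'red2')][0];ka=[p for p,_,_ in blobs(a,'red2')][0];print('knob',two(a,ka,b,kb),onz(b,kb,.207))
g=lambda X:(lambda d:(d[0]*.4067+d[1]*.9135,-d[0]*.9135+d[1]*.4067))((X[0]-.5146,X[1]-.3293))
for c in cartons(a,b):print(g(c[1]))
E
python3 p.py '[[0.533,0.3703,0.255,-114]]'
```

```text
clock: 14.0
tool_pos: [0.5059, 0.3099, 0.0399]
orientation: [180.0, -0.0, -114.1]
force: [-0.4, 0.5, 0.5]
opening: 0.0837
gripper_force: 0.0
clock: 14.5
tool_pos: [0.4686, 0.226, 0.1424]
orientation: [-180.0, 0.0, -114.1]
force: [1.6, 1.9, 0.7]
opening: 0.0881
gripper_force: 0.0
clock: 14.8
tool_pos: [0.4716, 0.2295, 0.2363]
orientation: [-179.7, 0.5, -114.1]
force: [0.4, -0.4, -0.4]
opening: 0.0692
gripper_force: 0.0
('yellow', array([ 0.6316, -0.0855,  0.0278]), np.float64(0.0014), np.float32(0.23984443), array([0.047, 0.061], dtype=float32))
('yellow', array([0.6329, 0.022 , 0.0296]), np.float64(0.0015), np.float32(10.0944805), array([0.049, 0.063], dtype=float32))
at [0.4693 0.2281 0.2311] [-1.7997e+02  1.4000e-01 -1.1413e+02]
-> [0.533, 0.3703, 0.255, -114]
    [-0.779, 0.0, -0.12] -0.001
    [-0.779, -0.001, -0.12] -0.001Traceback (most recent call last):
  File "<stdin>", line 4, in <module>
IndexError: list index out of range
```

View pics/t4.png

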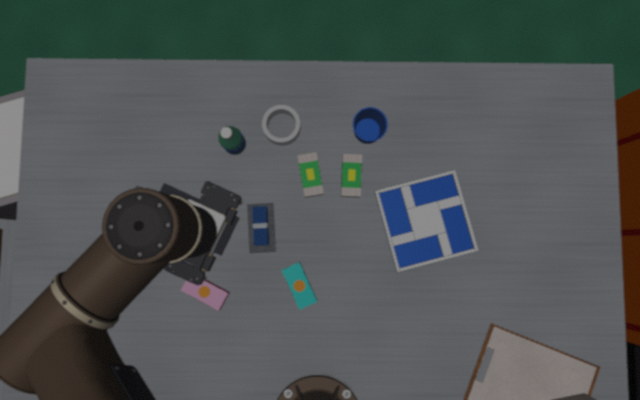

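The top view shows the block on the pad at (261,226), with the arm hiding the gauge. I'll move over the knob with the gripper shut and check from the scene camera.

```bash
python3 -m creep '[{"grip":1,"delta_pos":[0,0,-0.25],"rotation":[0,0,0]},{"grip":1,"delta_pos":[-0.78,0,-0.25],"rotation":[0,0,0]},{"grip":1,"delta_pos":[-0.78,0,-0.25],"rotation":[0,0,0]},{"grip":1,"delta_pos":[-0.78,0,-0.25],"rotation":[0,0,0]}]'|sed -n 2p
python3 -m creep '[{"grip":1,"delta_pos":[-0.78,0,0],"rotation":[0,0,0]},{"grip":1,"delta_pos":[-0.78,0,0],"rotation":[0,0,0]},{"grip":1,"delta_pos":[-0.78,0,0],"rotation":[0,0,0]},{"grip":1,"delta_pos":[-0.78,0,0],"rotation":[0,0,0]}]'
python3 p.py '[[0.5332,0.3703,0.235,-114.1]]'
python3 - <<'E'
from m import *
a=snap('scene')
A=cv2.resize(a['color'][120:240,360:520],None,fx=4.5,fy=4.5,interpolation=cv2.INTER_CUBIC)
cv2.imwrite('pics/gA5.png',A[:,:,::-1])
E
```

```text
tool_pos: [0.5016, 0.3012, 0.2524]
clock: 15.7
tool_pos: [0.5323, 0.3699, 0.2526]
orientation: [179.9, -0.2, -114.1]
force: [-0.6, -0.6, 0.3]
opening: 0.0013
gripper_force: 0.0
at [0.5323 0.3699 0.2526] [ 179.92   -0.22 -114.11]
-> [0.5332, 0.3703, 0.235, -114.1]
    [-0.008, -0.007, 0.176] -0.0
```

View pics/gA5.png

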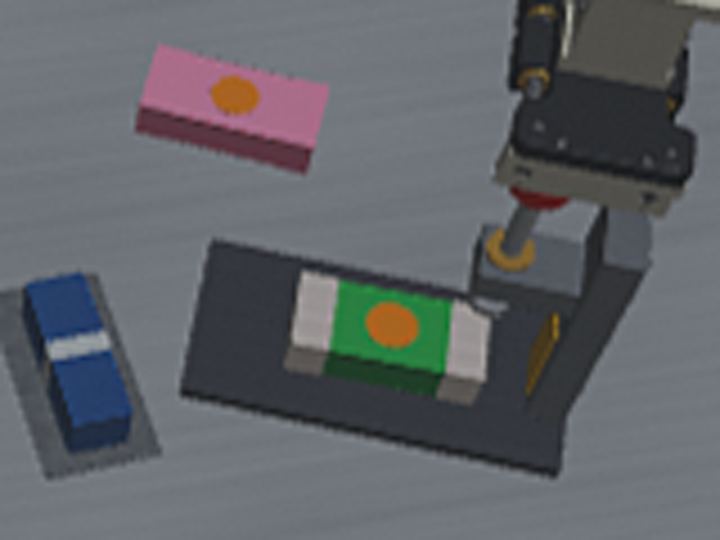

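The crop shows the sample flat on the plate, sticker at (392,325), its far end under the foot, and the gripper over the knob. Pushing down.

```bash
python3 -m creep '[{"grip":1,"delta_pos":[-0.01,-0.005,0.17],"rotation":[0,0,0]},{"grip":1,"delta_pos":[-0.01,-0.005,0.22],"rotation":[0,0,0]},{"grip":1,"delta_pos":[-0.01,-0.005,0.3],"rotation":[0,0,0]},{"grip":1,"delta_pos":[-0.01,-0.005,0.3],"rotation":[0,0,0]}]'|grep -E 'pos|force'
python3 -m creep '[{"grip":1,"delta_pos":[0,0,0.1],"rotation":[0,0,0]},{"grip":1,"delta_pos":[0,0,0.2],"rotation":[0,0,0]},{"grip":1,"delta_pos":[0,0,0.28],"rotation":[0,0,0]},{"grip":1,"delta_pos":[0,0,0.28],"rotation":[0,0,0]},{"grip":1,"delta_pos":[0,0,0.28],"rotation":[0,0,0]}]'|grep -E 'pos|force'
```

```text
tool_pos: [0.5335, 0.37, 0.2247]
force: [-2.0, -1.5, 3.4]
gripper_force: 1.6
tool_pos: [0.5343, 0.3708, 0.1983]
force: [0.0, -3.4, 5.9]
gripper_force: 3.0
```

```bash
python3 -m creep '[{"grip":1,"delta_pos":[0,0,0.04],"rotation":[0,0,0]},{"grip":1,"delta_pos":[0,0,0.07],"rotation":[0,0,0]},{"grip":1,"delta_pos":[0,0,0.1],"rotation":[0,0,0]},{"grip":1,"delta_pos":[0,0,0.1],"rotation":[0,0,0]},{"grip":1,"delta_pos":[0,0,0.1],"rotation":[0,0,0]}]'|grep -E 'pos|force'
```

```text
tool_pos: [0.5343, 0.3708, 0.1886]
force: [-1.0, -3.1, 6.9]
gripper_force: 3.4
```

```bash
python3 -m creep '[{"grip":1,"delta_pos":[0,0,0.015],"rotation":[0,0,0]},{"grip":1,"delta_pos":[0,0,0.02],"rotation":[0,0,0]},{"grip":1,"delta_pos":[0,0,0.02],"rotation":[0,0,0]}]'|grep -E 'pos|force'
python3 -m creep '[{"grip":1,"delta_pos":[0,0,0.01],"rotation":[0,0,0]},{"grip":1,"delta_pos":[0,0,0.01],"rotation":[0,0,0]},{"grip":1,"delta_pos":[0,0,0.01],"rotation":[0,0,0]}]'|grep -E 'pos|force'
```

```text
tool_pos: [0.5344, 0.3708, 0.1873]
force: [-2.1, -3.3, 10.1]
gripper_force: 5.0
tool_pos: [0.5344, 0.3708, 0.1873]
force: [-3.8, -4.7, 14.7]
gripper_force: 7.7
```

Position has stalled and the force is rising, so the foot is on the carton. Holding for over a second, then releasing upward.

```bash
python3 -m creep '[{"grip":1,"delta_pos":[0,0,0.005],"rotation":[0,0,0]},{"grip":1,"delta_pos":[0,0,0.005],"rotation":[0,0,0]},{"grip":1,"delta_pos":[0,0,0.005],"rotation":[0,0,0]},{"grip":1,"delta_pos":[0,0,0.005],"rotation":[0,0,0]},{"grip":1,"delta_pos":[0,0,0.005],"rotation":[0,0,0]}]'|grep -E 'pos|force'
python3 -m creep '[{"grip":1,"delta_pos":[0,0,0],"rotation":[0,0,0]},{"grip":1,"delta_pos":[0,0,0],"rotation":[0,0,0]},{"grip":1,"delta_pos":[0,0,0],"rotation":[0,0,0]},{"grip":1,"delta_pos":[0,0,0],"rotation":[0,0,0]},{"grip":1,"delta_pos":[0,0,0],"rotation":[0,0,0]}]'|grep -E 'pos|force'
python3 -m creep '[{"grip":1,"delta_pos":[0,0,0],"rotation":[0,0,0]},{"grip":1,"delta_pos":[0,0,0],"rotation":[0,0,0]},{"grip":1,"delta_pos":[0,0,0],"rotation":[0,0,0]},{"grip":1,"delta_pos":[0,0,0],"rotation":[0,0,0]},{"grip":1,"delta_pos":[0,0,0],"rotation":[0,0,0]}]'|grep -E 'pos|force'
python3 -m creep '[{"grip":1,"delta_pos":[0,0,-0.1],"rotation":[0,0,0]},{"grip":1,"delta_pos":[0,0,-0.25],"rotation":[0,0,0]},{"grip":1,"delta_pos":[0,0,-0.4],"rotation":[0,0,0]},{"grip":1,"delta_pos":[0,0,-0.65],"rotation":[0,0,0]},{"grip":1,"delta_pos":[0,0,-0.65],"rotation":[0,0,0]}]'
python3 p.py '[[0.468,0.228,0.25,-114.1]]'
```

```text
tool_pos: [0.5344, 0.3708, 0.1872]
force: [-5.2, -3.9, 18.6]
gripper_force: 9.0
tool_pos: [0.5344, 0.3708, 0.1873]
force: [-4.7, -4.5, 18.0]
gripper_force: 9.0
tool_pos: [0.5344, 0.3708, 0.1872]
force: [-5.8, -4.3, 17.8]
gripper_force: 9.0
clock: 19.75
tool_pos: [0.5351, 0.372, 0.2528]
orientation: [-179.9, 0.3, -114.1]
force: [0.0, 0.2, 0.3]
opening: 0.0002
gripper_force: 0.0
at [0.5351 0.372  0.2528] [-179.86    0.33 -114.1 ]
-> [0.468, 0.228, 0.25, -114.1]
    [0.794, 0.012, 0.014] -0.0
    [0.794, 0.012, 0.014] -0.0
```

```bash
python3 -m creep '[{"grip":1,"delta_pos":[0.8,0,0],"rotation":[0,0,0]},{"grip":1,"delta_pos":[0.8,0,0],"rotation":[0,0,0]},{"grip":1,"delta_pos":[0.8,0,0],"rotation":[0,0,0]}]'|sed -n 2p
python3 -m creep '[{"grip":0,"delta_pos":[0.8,0,0.3],"rotation":[0,0,0]},{"grip":0,"delta_pos":[0.8,0,0.3],"rotation":[0,0,0]},{"grip":0,"delta_pos":[0.8,0,0.3],"rotation":[0,0,0]},{"grip":0,"delta_pos":[0.8,0,0.3],"rotation":[0,0,0]},{"grip":0,"delta_pos":[0.8,0,0.3],"rotation":[0,0,0]}]'|sed -n 2p
python3 - <<'E'
from m import *
a=snap('scene');w=snap('wrist');b=snap('top')
q=[p for p,_,_ in blobs(a,'orange')]; print(np.round(q,1).tolist())
for p in q: print(onz(a,p,.040).round(4))
ka=[p for p,_,_ in blobs(a,'red2')]+[p for p,_,_ in blobs(a,'red')];print('knob on .207',[onz(a,p,.207).round(3) for p in ka])
for p,_,_ in blobs(w,'orange'):
  X,e=two(a,min(q,key=lambda q:np.linalg.norm(onz(a,q,.04)-onz(w,p,.04))),w,p);print('w',p.round(1),onz(w,p,.04).round(4),X.round(4),round(e,4))
for p,ar,k in blobs(a,'green'): print(p.round(1),onz(a,p,.04).round(3),rectyaw(a,k,.04))
for c in cartons(a,b):print(c)
E
python3 p.py '[[0.5063,0.3107,0.10,-114.1]]'
```

```text
tool_pos: [0.4995, 0.2952, 0.2492]
tool_pos: [0.4691, 0.2258, 0.2191]
[[446.7, 192.1], [327.7, 157.1]]
[0.5153 0.3301 0.04  ]
[0.3529 0.0447 0.04  ]
knob on .207 [array([0.534, 0.37 , 0.207])]
w [314.2 276.1] [0.5119 0.3199 0.04  ] [0.5132 0.3282 0.0334] 0.0086
w [465.8 180.7] [0.333  0.2846 0.04  ] [ 0.071   0.6225 -0.7352] 0.028
[294.2 259.1] [ 0.637 -0.086  0.04 ] (np.float32(177.96404), array([0.064, 0.049], dtype=float32))
[337.9 252.6] [0.638 0.02  0.04 ] (np.float32(10.657492), array([0.049, 0.064], dtype=float32))
[446.2 193.2] [0.519 0.328 0.04 ] (np.float32(155.45763), array([0.068, 0.066], dtype=float32))
[631.9 124.5] [0.384 0.918 0.04 ] (np.float32(151.73947), array([0.146, 0.058], dtype=float32))
('yellow', array([ 0.6317, -0.0855,  0.0282]), np.float64(0.0014), np.float32(0.23984443), array([0.05 , 0.061], dtype=float32))
('yellow', array([0.6329, 0.022 , 0.0296]), np.float64(0.0015), np.float32(10.578654), array([0.049, 0.063], dtype=float32))
at [0.4689 0.2257 0.2186] [-1.7999e+02  2.0000e-02 -1.1409e+02]
-> [0.5063, 0.3107, 0.1, -114.1]
    [-0.464, 0.002, 0.593] 0.0
    [-0.464, 0.002, 0.593] 0.0
```

```bash
python3 -m creep '[{"grip":0,"delta_pos":[0,0,1],"rotation":[0,0,0]},{"grip":0,"delta_pos":[0,0,1],"rotation":[0,0,0]},{"grip":0,"delta_pos":[0,0,1],"rotation":[0,0,0]}]'|sed -n 2p
python3 -m creep '[{"grip":0,"delta_pos":[0,0,0.42],"rotation":[0,0,0]},{"grip":0,"delta_pos":[-0.4,0,0.42],"rotation":[0,0,0]},{"grip":0,"delta_pos":[-0.9,0,0.42],"rotation":[0,0,0]},{"grip":0,"delta_pos":[-0.93,0,0.42],"rotation":[0,0,0]},{"grip":0,"delta_pos":[-0.93,0,0.42],"rotation":[0,0,0]}]'|sed -n 2p
python3 p.py '[[0.5063,0.3107,0.046,-114.1]]'
```

```text
tool_pos: [0.4653, 0.2225, 0.1131]
tool_pos: [0.5077, 0.312, 0.0781]
at [0.5077 0.312  0.0781] [-1.7995e+02  7.0000e-02 -1.1403e+02]
-> [0.5063, 0.3107, 0.046, -114.1]
    [0.017, 0.007, 0.321] 0.001
```

```bash
python3 -m creep '[{"grip":0,"delta_pos":[0.01,0,0.32],"rotation":[0,0,0]},{"grip":0,"delta_pos":[0.01,0,0.32],"rotation":[0,0,0]},{"grip":0,"delta_pos":[0.01,0,0.32],"rotation":[0,0,0]},{"grip":1,"delta_pos":[0.01,0,0.32],"rotation":[0,0,0]},{"grip":1,"delta_pos":[0.01,0,0.32],"rotation":[0,0,0]}]'|sed -n 2p
python3 -m creep '[{"grip":1,"delta_pos":[0,0,0],"rotation":[0,0,0]},{"grip":1,"delta_pos":[0,0,0],"rotation":[0,0,0]},{"grip":1,"delta_pos":[0,0,0],"rotation":[0,0,0]},{"grip":1,"delta_pos":[0,0,0],"rotation":[0,0,0]}]'
python3 -m creep '[{"grip":1,"delta_pos":[0,0,-0.08],"rotation":[0,0,0]},{"grip":1,"delta_pos":[0,0,-0.1],"rotation":[0,0,0]},{"grip":1,"delta_pos":[0.45,0,-0.1],"rotation":[0,0,0]},{"grip":1,"delta_pos":[0.9,0,-0.1],"rotation":[0,0,0]},{"grip":1,"delta_pos":[0.95,0,-0.4],"rotation":[0,0,0]}]'
python3 p.py '[[0.468,0.14,0.15,-114],[0.4414,-0.2827,0.14,-74.8]]'
```

```text
tool_pos: [0.5066, 0.3093, 0.0461]
clock: 22.4
tool_pos: [0.506, 0.3089, 0.0447]
orientation: [-180.0, 0.0, -114.1]
force: [-0.3, -0.4, 1.6]
opening: 0.0499
gripper_force: 29.9
clock: 22.9
tool_pos: [0.4613, 0.2153, 0.0808]
orientation: [179.7, -0.6, -114.3]
force: [0.5, -0.0, -2.3]
opening: 0.0498
gripper_force: 29.9
at [0.4613 0.2153 0.0808] [ 179.67   -0.62 -114.31]
-> [0.468, 0.14, 0.15, -114]
    [0.659, -0.371, -0.692] -0.003
-> [0.4414, -0.2827, 0.14, -74.8]
    [0.794, -0.295, 0.02] -0.087
    [0.827, -0.184, 0.02] -0.087
    [0.844, -0.07, 0.02] -0.087
    [0.846, 0.046, 0.02] -0.087
    [0.832, 0.161, 0.02] -0.087
```

```bash
python3 -m creep '[{"grip":1,"delta_pos":[0.66,-0.37,-0.69],"rotation":[0,0,0]},{"grip":1,"delta_pos":[0.66,-0.37,-0.69],"rotation":[0,0,0]},{"grip":1,"delta_pos":[0.66,-0.37,-0.69],"rotation":[0,0,0]},{"grip":1,"delta_pos":[0.66,-0.37,-0.69],"rotation":[0,0,0]}]'|sed -n 2p
python3 -m creep '[{"grip":1,"delta_pos":[0.79,-0.29,0.02],"rotation":[0,0,-0.087]},{"grip":1,"delta_pos":[0.79,-0.29,0.02],"rotation":[0,0,-0.087]},{"grip":1,"delta_pos":[0.79,-0.29,0.02],"rotation":[0,0,-0.087]}]'|sed -n 2p
python3 -m creep '[{"grip":1,"delta_pos":[0.83,-0.18,0.02],"rotation":[0,0,-0.087]},{"grip":1,"delta_pos":[0.83,-0.18,0.02],"rotation":[0,0,-0.087]},{"grip":1,"delta_pos":[0.83,-0.18,0.02],"rotation":[0,0,-0.087]}]'|sed -n 2p
python3 -m creep '[{"grip":1,"delta_pos":[0.84,-0.07,0.02],"rotation":[0,0,-0.087]},{"grip":1,"delta_pos":[0.84,-0.07,0.02],"rotation":[0,0,-0.087]},{"grip":1,"delta_pos":[0.84,-0.07,0.02],"rotation":[0,0,-0.087]}]'|grep -E 'pos|open|grip'
python3 -m creep '[{"grip":1,"delta_pos":[0.85,0.05,0.02],"rotation":[0,0,-0.087]},{"grip":1,"delta_pos":[0.85,0.05,0.02],"rotation":[0,0,-0.087]},{"grip":1,"delta_pos":[0.85,0.05,0.02],"rotation":[0,0,-0.087]}]'|sed -n 2p
python3 -m creep '[{"grip":1,"delta_pos":[0.83,0.16,0.02],"rotation":[0,0,-0.087]},{"grip":1,"delta_pos":[0.83,0.16,0.02],"rotation":[0,0,-0.087]},{"grip":1,"delta_pos":[0.83,0.16,0.02],"rotation":[0,0,-0.087]},{"grip":1,"delta_pos":[0.83,0.16,0.02],"rotation":[0,0,-0.087]}]'
python3 - <<'E'
from m import *
a=snap('scene');b=snap('top');w=snap('wrist','w6')
for c in cartons(a,b):print(c)
print([p.round(1) for p,_,_ in blobs(a,'orange')],[(p.round(1),ar) for p,ar,_ in blobs(w,'green')],[(p.round(1),ar) for p,ar,_ in blobs(w,'orange')])
E
python3 p.py '[[0.4414,-0.2827,0.05,-74.8]]'
```

```text
tool_pos: [0.4744, 0.1464, 0.1548]
tool_pos: [0.4663, 0.0604, 0.15]
tool_pos: [0.4608, -0.024, 0.1481]
tool_pos: [0.456, -0.1079, 0.1463]
opening: 0.0499
gripper_force: 29.9
tool_pos: [0.4507, -0.1928, 0.1444]
clock: 24.9
tool_pos: [0.4455, -0.2748, 0.1424]
orientation: [179.9, 0.1, -75.1]
force: [-0.0, 0.4, -2.1]
opening: 0.0498
gripper_force: 29.9
('yellow', array([ 0.6317, -0.0855,  0.0282]), np.float64(0.0014), np.float32(0.23984042), array([0.05 , 0.063], dtype=float32))
('yellow', array([0.6329, 0.022 , 0.0296]), np.float64(0.0015), np.float32(10.578654), array([0.049, 0.063], dtype=float32))
[array([327.7, 157.1]), array([411.7, 140.6])] [(array([ 70.6, 324.5]), 124.0), (array([351.4, 325.1]), 653.0), (array([277.1, 325. ]), 634.5), (array([314. , 266.8]), 2320.5)] [(array([201.6, 315.8]), 16.5), (array([424. , 316.9]), 15.5), (array([314.2, 321.9]), 1540.5)]
at [ 0.4457 -0.274   0.1432] [ 1.7998e+02  2.0000e-02 -7.4920e+01]
-> [0.4414, -0.2827, 0.05, -74.8]
    [0.073, 0.064, 0.932] -0.001
```

View pics/w6.png

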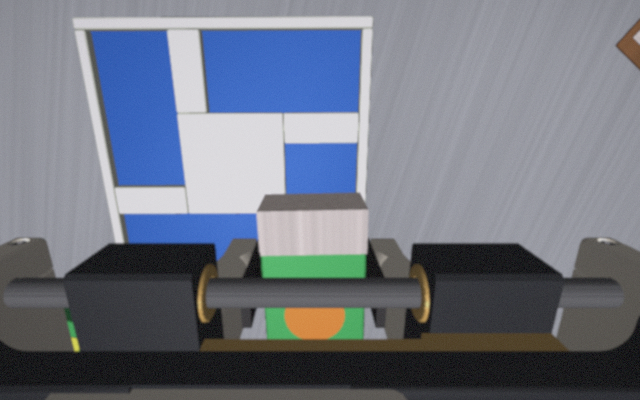

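The wrist view shows the sample held level, its near end edge at (314,209) and the white/green border at row 254. Tray ahead; I'll compute the grasp offset from that edge.

Run:
```python
from h import *
w=snap('wrist');o=ctrl.get_obs();R=Ro.from_euler('xyz',o['orientation'],degrees=True).as_matrix()
for v in(209,254):
    X=onz(w,(314,v),o['tool_pos'][2]-.0047);print(v,(R.T@(X-o['tool_pos'])).round(4))
```

```text
209 [ 0.0323 -0.0005  0.0047]
254 [ 0.01   -0.0005  0.0047]
```

```bash
python3 p.py '[[0.4417,-0.2837,0.05,-74.8]]'
python3 -m creep '[{"grip":1,"delta_pos":[0.085,0.065,0.4],"rotation":[0,0,0]},{"grip":1,"delta_pos":[0.085,0.065,0.8],"rotation":[0,0,0]},{"grip":1,"delta_pos":[0.085,0.065,0.93],"rotation":[0,0,0]},{"grip":1,"delta_pos":[0.085,0.065,0.93],"rotation":[0,0,0]},{"grip":1,"delta_pos":[0.085,0.065,0.93],"rotation":[0,0,0]}]'|sed -n 2,4p
python3 p.py '[[0.4417,-0.2837,0.037,-74.8]]'
```

```text
at [ 0.4458 -0.274   0.1434] [ 1.800e+02  1.000e-02 -7.489e+01]
-> [0.4417, -0.2837, 0.05, -74.8]
    [0.083, 0.065, 0.934] -0.001
tool_pos: [0.442, -0.2847, 0.0511]
orientation: [-180.0, -0.0, -74.9]
force: [-0.3, -0.9, -1.3]
at [ 0.442  -0.2847  0.0511] [-1.7999e+02 -2.0000e-02 -7.4890e+01]
-> [0.4417, -0.2837, 0.037, -74.8]
    [-0.011, 0.0, 0.141] -0.001
```

```bash
python3 -m creep '[{"grip":1,"delta_pos":[-0.01,0,0.08],"rotation":[0,0,0]},{"grip":1,"delta_pos":[-0.01,0,0.13],"rotation":[0,0,0]},{"grip":1,"delta_pos":[-0.01,0,0.15],"rotation":[0,0,0]},{"grip":1,"delta_pos":[-0.01,0,0.15],"rotation":[0,0,0]}]'
python3 -m creep '[{"grip":0.32,"delta_pos":[0,0,0],"rotation":[0,0,0]},{"grip":0.32,"delta_pos":[0,0,0],"rotation":[0,0,0]},{"grip":0.32,"delta_pos":[0,0,0],"rotation":[0,0,0]},{"grip":0.32,"delta_pos":[0,0,0],"rotation":[0,0,0]}]'
python3 -m creep '[{"grip":0.32,"delta_pos":[0,0,-0.3],"rotation":[0,0,0]},{"grip":0.32,"delta_pos":[0,0,-1],"rotation":[0,0,0]},{"grip":0,"delta_pos":[0,0,-1],"rotation":[0,0,0]},{"grip":0,"delta_pos":[0,0,-1],"rotation":[0,0,0]}]'
python3 - <<'E'
from m import *
a=snap('scene');b=snap('top','t7')
for c in cartons(a,b):print(c)
E
python3 p.py '[[0.608,-0.0855,0.13,-179.8]]'
```

```text
clock: 26.0
tool_pos: [0.4411, -0.2842, 0.0358]
orientation: [-180.0, -0.0, -75.0]
force: [-0.2, -0.1, -1.5]
opening: 0.05
gripper_force: 29.9
clock: 26.4
tool_pos: [0.441, -0.2843, 0.0356]
orientation: [-180.0, -0.0, -75.0]
force: [-0.4, 1.5, 1.1]
opening: 0.0593
gripper_force: 0.0
clock: 26.8
tool_pos: [0.4431, -0.2849, 0.1393]
orientation: [-179.7, -0.2, -74.9]
force: [0.6, -0.2, 0.1]
opening: 0.0705
gripper_force: 0.0
('yellow', array([ 0.6316, -0.0855,  0.0278]), np.float64(0.0014), np.float32(0.23984487), array([0.05 , 0.063], dtype=float32))
('yellow', array([0.6329, 0.022 , 0.0296]), np.float64(0.0015), np.float32(10.683673), array([0.049, 0.063], dtype=float32))
at [ 0.441  -0.2841  0.1359] [-1.7993e+02 -2.0000e-02 -7.4990e+01]
-> [0.608, -0.0855, 0.13, -179.8]
    [-0.495, -0.709, 0.02] 0.388
    [-0.812, -0.298, 0.02] 0.388
    [-0.836, 0.221, 0.02] 0.388
```

View pics/t7.png

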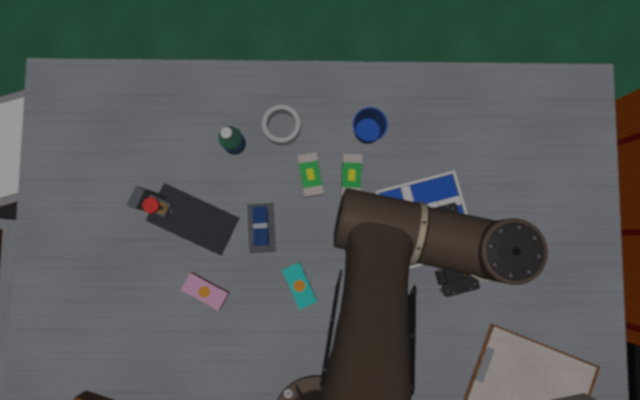

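The top view shows the ordinary cartons at (311,174) and (351,175), with the arm over the tray. Going to the carton at (351,175).

```bash
python3 -m creep '[{"grip":0,"delta_pos":[-0.5,-0.71,0.02],"rotation":[0,0,0.388]},{"grip":0,"delta_pos":[-0.5,-0.71,0.02],"rotation":[0,0,0.388]},{"grip":0,"delta_pos":[-0.5,-0.71,0.02],"rotation":[0,0,0.388]},{"grip":0,"delta_pos":[-0.5,-0.71,0.02],"rotation":[0,0,0.388]},{"grip":0,"delta_pos":[-0.5,-0.71,0.02],"rotation":[0,0,0.388]}]'|sed -n 2,3p
python3 -m creep '[{"grip":0,"delta_pos":[-0.81,-0.3,0.02],"rotation":[0,0,0.388]},{"grip":0,"delta_pos":[-0.81,-0.3,0.02],"rotation":[0,0,0.388]},{"grip":0,"delta_pos":[-0.81,-0.3,0.02],"rotation":[0,0,0.388]},{"grip":0,"delta_pos":[-0.81,-0.3,0.02],"rotation":[0,0,0.388]},{"grip":0,"delta_pos":[-0.81,-0.3,0.02],"rotation":[0,0,0.388]}]'|sed -n 2,3p
python3 -m creep '[{"grip":0,"delta_pos":[-0.84,0.22,0.02],"rotation":[0,0,0.388]},{"grip":0,"delta_pos":[-0.84,0.22,0.02],"rotation":[0,0,0.388]},{"grip":0,"delta_pos":[-0.84,0.22,0.02],"rotation":[0,0,0.388]},{"grip":0,"delta_pos":[-0.84,0.22,0.02],"rotation":[0,0,0.388]},{"grip":0,"delta_pos":[-0.84,0.22,0.02],"rotation":[0,0,0.388]}]'|sed -n 1,3p
python3 - <<'E'
from m import *
a=snap('scene');b=snap('top');w=snap('wrist')
for c in cartons(a,b):print(c)
print([p.round(1) for p,_,_ in blobs(a,'orange')])
for c in('yellow','orange'):
  for p,_,_ in blobs(a,c): print(c,'scene',onz(a,p,.03).round(3))
  for p,_,_ in blobs(w,c): print(c,'wrist',p.round(1),onz(w,p,.028).round(4))
E
python3 p.py '[[0.6317,-0.0855,0.034,-179.8]]'
```

```text
tool_pos: [0.4958, -0.217, 0.1319]
orientation: [179.8, -0.0, -110.0]
tool_pos: [0.5518, -0.1515, 0.1304]
orientation: [179.9, -0.1, -144.8]
clock: 28.4
tool_pos: [0.6079, -0.0853, 0.1287]
orientation: [-180.0, -0.1, -179.6]
('orange', array([ 0.4349, -0.2611,  0.0323]), np.float64(0.0017), np.float32(106.306175), array([0.063, 0.049], dtype=float32))
[array([216.1, 200.1]), array([472.7, 176.1]), array([327.7, 157.1]), array([411.7, 140.6])]
yellow scene [ 0.632 -0.086  0.03 ]
yellow scene [0.633 0.021 0.03 ]
yellow wrist [452.9 238.2] [0.6336 0.0224 0.028 ]
yellow wrist [314.4 236.1] [ 0.633  -0.0857  0.028 ]
orange scene [ 0.433 -0.262  0.03 ]
orange scene [0.472 0.418 0.03 ]
orange scene [0.346 0.046 0.03 ]
orange scene [0.328 0.288 0.03 ]
orange wrist [500.9 313.5] [0.7016 0.0719 0.028 ]
orange wrist [125.9 313.7] [ 0.7051 -0.243   0.028 ]
orange wrist [126.4 283.5] [ 0.6764 -0.2383  0.028 ]
at [ 0.608  -0.0856  0.1293] [-1.8000e+02 -2.0000e-02 -1.7938e+02]
-> [0.6317, -0.0855, 0.034, -179.8]
    [-0.237, -0.002, 0.953] 0.005
```

```bash
python3 -m creep '[{"grip":0,"delta_pos":[-0.24,0,0.4],"rotation":[0,0,0]},{"grip":0,"delta_pos":[-0.24,0,0.8],"rotation":[0,0,0]},{"grip":0,"delta_pos":[-0.24,0,0.95],"rotation":[0,0,0]},{"grip":0,"delta_pos":[-0.24,0,0.95],"rotation":[0,0,0]},{"grip":0,"delta_pos":[-0.24,0,0.95],"rotation":[0,0,0]}]'|sed -n 2p
python3 -m creep '[{"grip":1,"delta_pos":[0,0,0],"rotation":[0,0,0]},{"grip":1,"delta_pos":[0,0,0],"rotation":[0,0,0]},{"grip":1,"delta_pos":[0,0,0],"rotation":[0,0,0]},{"grip":1,"delta_pos":[0,0,0],"rotation":[0,0,0]},{"grip":1,"delta_pos":[0,0,0],"rotation":[0,0,0]}]'|grep -E 'pos|ori|open|force'
python3 -m creep '[{"grip":1,"delta_pos":[0,0,-0.3],"rotation":[0,0,0]},{"grip":1,"delta_pos":[0,0,-0.9],"rotation":[0,0,0]},{"grip":1,"delta_pos":[0,0,-0.9],"rotation":[0,0,0]},{"grip":1,"delta_pos":[0,0,-0.9],"rotation":[0,0,0]}]'|grep -E 'pos|open|force'
python3 p.py '[[0.5382,-0.2028,0.11,-164.8],[0.5382,-0.2028,0.05,-164.8]]'
```

```text
tool_pos: [0.6329, -0.0853, 0.0357]
tool_pos: [0.6325, -0.085, 0.035]
orientation: [180.0, 0.0, -179.7]
force: [0.0, 0.2, -0.3]
opening: 0.0527
gripper_force: 0.0
tool_pos: [0.6337, -0.0849, 0.1272]
force: [0.6, 0.6, -1.9]
opening: 0.0498
gripper_force: 29.8
at [ 0.6337 -0.0849  0.1272] [ 179.96    0.28 -179.72]
-> [0.5382, -0.2028, 0.11, -164.8]
    [0.481, -0.587, 0.086] -0.083
    [0.553, -0.52, 0.086] -0.083
-> [0.5382, -0.2028, 0.05, -164.8]
    [-0.0, 0.0, 0.6] -0.0
```

```bash
cat > gz.py <<'E'
from h import *
def held(img,tag):
    m=cv2.inRange(cv2.cvtColor(img,cv2.COLOR_RGB2HSV),*HUE['green'])
    col=np.where(m[150:345,300:328].mean(1)>128)[0]+150
    r=col[0]; ws=[]
    for v in(r+4,r+8,r+12):
        x=np.where(m[v,240:400])[0]+240; ws.append((x[0],x[-1]))
    print(tag,'border row',r,'green x',ws)
held(cv2.imread('pics/w6.png')[:,:,::-1].copy(),'w6')
held(cv2.imread('pics/w3.png')[:,:,::-1].copy(),'w3')
held(snap('wrist')['color'],'now')
E
python3 -m creep '[{"grip":1,"delta_pos":[0,0,0],"rotation":[0,0,0]}]' >/dev/null
python3 gz.py
```

```text
w6 border row 256 green x [(np.int64(260), np.int64(366)), (np.int64(260), np.int64(366)), (np.int64(260), np.int64(366))]
w3 border row 259 green x [(np.int64(259), np.int64(367)), (np.int64(259), np.int64(367)), (np.int64(260), np.int64(367))]
now border row 204 green x [(np.int64(264), np.int64(366)), (np.int64(264), np.int64(366)), (np.int64(264), np.int64(365))]
```

The carton was gripped about 9 mm too near its top because the fingers were still closing as I lifted. I'll set it down and regrip it.

```bash
python3 -m creep '[{"grip":1,"delta_pos":[0,0,0.4],"rotation":[0,0,0]},{"grip":1,"delta_pos":[0,0,0.76],"rotation":[0,0,0]},{"grip":1,"delta_pos":[0,0,0.78],"rotation":[0,0,0]},{"grip":1,"delta_pos":[0,0,0.78],"rotation":[0,0,0]}]'|grep -E 'pos|force'
python3 -m creep '[{"grip":1,"delta_pos":[0,0,0.02],"rotation":[0,0,0]},{"grip":1,"delta_pos":[0,0,0.04],"rotation":[0,0,0]},{"grip":1,"delta_pos":[0,0,0.04],"rotation":[0,0,0]}]'|grep -E 'pos|force'
```

```text
tool_pos: [0.6313, -0.0853, 0.0451]
force: [0.8, -0.1, -0.3]
gripper_force: 29.9
tool_pos: [0.6326, -0.085, 0.0434]
force: [-0.8, -0.2, -1.3]
gripper_force: 29.9
```

```bash
python3 -m creep '[{"grip":1,"delta_pos":[0,0,0.03],"rotation":[0,0,0]},{"grip":1,"delta_pos":[0,0,0.05],"rotation":[0,0,0]},{"grip":1,"delta_pos":[0,0,0.05],"rotation":[0,0,0]}]'|grep -E 'pos|force'
```

```text
tool_pos: [0.6328, -0.085, 0.0395]
force: [-3.5, 1.9, 12.8]
gripper_force: 29.9
```

```bash
python3 -m creep '[{"grip":0.2,"delta_pos":[0,0,-0.02],"rotation":[0,0,0]},{"grip":0.2,"delta_pos":[0,0,-0.02],"rotation":[0,0,0]},{"grip":0.2,"delta_pos":[0,0,0.01],"rotation":[0,0,0]},{"grip":0.2,"delta_pos":[0,0,0.04],"rotation":[0,0,0]},{"grip":0.2,"delta_pos":[0,0,0.04],"rotation":[0,0,0]}]'|grep -E 'pos|open|force'
python3 -m creep '[{"grip":1,"delta_pos":[0,0,0],"rotation":[0,0,0]},{"grip":1,"delta_pos":[0,0,0],"rotation":[0,0,0]},{"grip":1,"delta_pos":[0,0,0],"rotation":[0,0,0]},{"grip":1,"delta_pos":[0,0,0],"rotation":[0,0,0]},{"grip":1,"delta_pos":[0,0,0],"rotation":[0,0,0]}]'|grep -E 'pos|open|force'
```

```text
tool_pos: [0.6318, -0.0851, 0.0326]
force: [-0.5, 0.4, -0.0]
opening: 0.0703
gripper_force: 0.0
tool_pos: [0.6324, -0.085, 0.0336]
force: [-0.3, 0.1, -0.3]
opening: 0.0499
gripper_force: 29.9
```

```bash
python3 -m creep '[{"grip":1,"delta_pos":[0,0,-0.3],"rotation":[0,0,0]},{"grip":1,"delta_pos":[0,0,-0.9],"rotation":[0,0,0]},{"grip":1,"delta_pos":[0,0,-0.9],"rotation":[0,0,0]},{"grip":1,"delta_pos":[0,0,-0.9],"rotation":[0,0,0]},{"grip":1,"delta_pos":[0,0,-0.9],"rotation":[0,0,0]}]'|grep -E 'pos|open|force'
python3 gz.py
python3 p.py '[[0.5382,-0.2028,0.11,-164.8],[0.5382,-0.2028,0.05,-164.8]]'
```

```text
tool_pos: [0.6316, -0.085, 0.1229]
force: [-0.3, 0.3, -1.5]
opening: 0.0502
gripper_force: 29.9
w6 border row 256 green x [(np.int64(260), np.int64(366)), (np.int64(260), np.int64(366)), (np.int64(260), np.int64(366))]
w3 border row 259 green x [(np.int64(259), np.int64(367)), (np.int64(259), np.int64(367)), (np.int64(260), np.int64(367))]
now border row 209 green x [(np.int64(261), np.int64(368)), (np.int64(261), np.int64(367)), (np.int64(261), np.int64(367))]
at [ 0.6313 -0.0851  0.1221] [ 1.7999e+02 -1.2000e-01 -1.7975e+02]
-> [0.5382, -0.2028, 0.11, -164.8]
    [0.468, -0.587, 0.061] -0.083
    [0.54, -0.521, 0.061] -0.083
-> [0.5382, -0.2028, 0.05, -164.8]
    [-0.0, 0.0, 0.6] -0.0
```

```bash
python3 -m creep '[{"grip":1,"delta_pos":[0.47,-0.59,0.06],"rotation":[0,0,-0.083]},{"grip":1,"delta_pos":[0.47,-0.59,0.06],"rotation":[0,0,-0.083]},{"grip":1,"delta_pos":[0.47,-0.59,0.06],"rotation":[0,0,-0.083]}]'|grep -E 'pos|open'
python3 -m creep '[{"grip":1,"delta_pos":[0.55,-0.52,0.06],"rotation":[0,0,-0.083]},{"grip":1,"delta_pos":[0.55,-0.52,0.06],"rotation":[0,0,-0.083]},{"grip":1,"delta_pos":[0.55,-0.52,0.06],"rotation":[0,0,-0.083]},{"grip":1,"delta_pos":[0.55,-0.52,0.06],"rotation":[0,0,-0.083]}]'|grep -E 'pos|open'
python3 p.py '[[0.5363,-0.2033,0.05,-164.8]]'; python3 gz.py|tail -1
```

```text
tool_pos: [0.5819, -0.1463, 0.1152]
opening: 0.0499
tool_pos: [0.5375, -0.2035, 0.1105]
opening: 0.0498
at [ 0.5375 -0.2035  0.1105] [ 1.7997e+02 -1.0000e-01 -1.6487e+02]
-> [0.5363, -0.2033, 0.05, -164.8]
    [0.011, 0.005, 0.605] -0.001
now border row 209 green x [(np.int64(262), np.int64(368)), (np.int64(262), np.int64(367)), (np.int64(262), np.int64(367))]
```

```bash
python3 -m creep '[{"grip":1,"delta_pos":[0.01,0,0.3],"rotation":[0,0,0]},{"grip":1,"delta_pos":[0.01,0,0.6],"rotation":[0,0,0]},{"grip":1,"delta_pos":[0.01,0,0.6],"rotation":[0,0,0]},{"grip":1,"delta_pos":[0.01,0,0.6],"rotation":[0,0,0]},{"grip":1,"delta_pos":[0.01,0,0.66],"rotation":[0,0,0]}]'|grep -E 'pos|open'
python3 p.py '[[0.5363,-0.2033,0.0365,-164.8]]'
python3 -m creep '[{"grip":1,"delta_pos":[0,0,0.04],"rotation":[0,0,0]},{"grip":1,"delta_pos":[0,0,0.08],"rotation":[0,0,0]},{"grip":1,"delta_pos":[0,0,0.08],"rotation":[0,0,0]},{"grip":1,"delta_pos":[0,0,0.08],"rotation":[0,0,0]}]'|grep -E 'pos|open|force'
```

```text
tool_pos: [0.5392, -0.2033, 0.0473]
opening: 0.0497
at [ 0.5392 -0.2033  0.0473] [-1.7991e+02  1.7000e-01 -1.6472e+02]
-> [0.5363, -0.2033, 0.0365, -164.8]
    [0.028, 0.008, 0.108] 0.001
tool_pos: [0.5372, -0.2035, 0.0377]
force: [0.2, 0.1, -1.1]
opening: 0.0495
gripper_force: 29.9
```

Nearly seated; down 1.5 mm more, then release and retreat.

```bash
python3 -m creep '[{"grip":1,"delta_pos":[0,0,0.02],"rotation":[0,0,0]},{"grip":1,"delta_pos":[0,0,0.02],"rotation":[0,0,0]},{"grip":0.32,"delta_pos":[0,0,0.02],"rotation":[0,0,0]},{"grip":0.32,"delta_pos":[0,0,0.02],"rotation":[0,0,0]},{"grip":0.32,"delta_pos":[0,0,0.02],"rotation":[0,0,0]}]'|grep -E 'pos|open|force'
python3 -m creep '[{"grip":0.32,"delta_pos":[0,0,0],"rotation":[0,0,0]},{"grip":0.32,"delta_pos":[0,0,-0.3],"rotation":[0,0,0]},{"grip":0.32,"delta_pos":[0,0,-1],"rotation":[0,0,0]},{"grip":0,"delta_pos":[0,0,-1],"rotation":[0,0,0]},{"grip":0,"delta_pos":[0,0,-1],"rotation":[0,0,0]}]'|grep -E 'pos|open'
python3 - <<'E'
from m import *
a=snap('scene');b=snap('top')
for c in cartons(a,b):print(c)
for c in('yellow','orange'):
  for p,_,_ in blobs(a,c): print(c,'scene',p.round(1),onz(a,p,.03).round(3))
E
python3 p.py '[[0.61,0.0175,0.13,-169.4]]'
```

```text
tool_pos: [0.5372, -0.2035, 0.0356]
force: [0.3, -0.0, 0.0]
opening: 0.0592
gripper_force: 0.0
tool_pos: [0.5393, -0.2038, 0.1394]
opening: 0.0706
yellow scene [337.9 252.4] [0.633 0.021 0.03 ]
yellow scene [241.7 232.4] [ 0.539 -0.205  0.03 ]
orange scene [472.7 176.1] [0.472 0.418 0.03 ]
orange scene [327.7 157.1] [0.346 0.046 0.03 ]
orange scene [411.7 140.6] [0.328 0.288 0.03 ]
at [ 0.5371 -0.2033  0.1358] [ 1.8000e+02  5.0000e-02 -1.6481e+02]
-> [0.61, 0.0175, 0.13, -169.4]
    [-0.641, 0.97, 0.029] 0.026
    [-0.602, 0.995, 0.029] 0.026
```

```bash
python3 -m creep '[{"grip":0,"delta_pos":[-0.64,0.97,0.03],"rotation":[0,0,0.026]},{"grip":0,"delta_pos":[-0.64,0.97,0.03],"rotation":[0,0,0.026]},{"grip":0,"delta_pos":[-0.64,0.97,0.03],"rotation":[0,0,0.026]},{"grip":0,"delta_pos":[-0.64,0.97,0.03],"rotation":[0,0,0.026]}]'|grep -E 'pos|open'
python3 -m creep '[{"grip":0,"delta_pos":[-0.6,0.99,0.03],"rotation":[0,0,0.026]},{"grip":0,"delta_pos":[-0.6,0.99,0.03],"rotation":[0,0,0.026]},{"grip":0,"delta_pos":[-0.6,0.99,0.03],"rotation":[0,0,0.026]},{"grip":0,"delta_pos":[-0.6,0.99,0.03],"rotation":[0,0,0.026]}]'|grep -E 'pos|open'
python3 - <<'E'
from m import *
a=snap('scene');b=snap('top');w=snap('wrist')
for c in cartons(a,b):print(c)
for p,_,_ in blobs(a,'yellow'): print('scene',p.round(1),onz(a,p,.029).round(3))
for p,_,_ in blobs(w,'yellow'): print('wrist',p.round(1),onz(w,p,.028).round(4))
E
python3 p.py '[[0.633,0.0218,0.034,-169.7]]'
```

```text
tool_pos: [0.5734, -0.091, 0.1309]
opening: 0.088
tool_pos: [0.6098, 0.018, 0.1282]
opening: 0.088
('orange', array([ 0.435 , -0.2612,  0.0325]), np.float64(0.0016), np.float32(106.306175), array([0.063, 0.049], dtype=float32))
('yellow', array([ 0.5398, -0.2039,  0.0319]), np.float64(0.0013), np.float32(14.530079), array([0.049, 0.063], dtype=float32))
scene [337.9 252.4] [0.633 0.021 0.029]
scene [241.7 232.4] [ 0.538 -0.205  0.029]
wrist [317.  237.5] [0.6339 0.0221 0.028 ]
wrist [ 8.1 54.1] [ 0.542  -0.2037  0.028 ]
at [0.609  0.0156 0.1288] [-1.7999e+02 -1.1000e-01 -1.6951e+02]
-> [0.633, 0.0218, 0.034, -169.7]
    [-0.247, 0.017, 0.948] 0.002
```

```bash
python3 -m creep '[{"grip":0,"delta_pos":[-0.25,0.02,0.4],"rotation":[0,0,0]},{"grip":0,"delta_pos":[-0.25,0.02,0.8],"rotation":[0,0,0]},{"grip":0,"delta_pos":[-0.25,0.02,0.95],"rotation":[0,0,0]},{"grip":0,"delta_pos":[-0.25,0.02,0.95],"rotation":[0,0,0]},{"grip":0,"delta_pos":[-0.25,0.02,0.95],"rotation":[0,0,0]}]'|sed -n 2p
python3 -m creep '[{"grip":1,"delta_pos":[0,0,0],"rotation":[0,0,0]},{"grip":1,"delta_pos":[0,0,0],"rotation":[0,0,0]},{"grip":1,"delta_pos":[0,0,0],"rotation":[0,0,0]},{"grip":1,"delta_pos":[0,0,0],"rotation":[0,0,0]},{"grip":1,"delta_pos":[0,0,0],"rotation":[0,0,0]}]'|grep -E 'pos|ori|open|force'
python3 -m creep '[{"grip":1,"delta_pos":[0,0,0],"rotation":[0,0,0]},{"grip":1,"delta_pos":[0,0,0],"rotation":[0,0,0]}]'|grep -E 'pos|ori|open|force'
python3 -m creep '[{"grip":1,"delta_pos":[0,0,-0.3],"rotation":[0,0,0]},{"grip":1,"delta_pos":[0,0,-0.9],"rotation":[0,0,0]},{"grip":1,"delta_pos":[0,0,-0.9],"rotation":[0,0,0]},{"grip":1,"delta_pos":[0,0,-0.9],"rotation":[0,0,0]},{"grip":1,"delta_pos":[0,0,-0.9],"rotation":[0,0,0]}]'|grep -E 'pos|open|force'
python3 gz.py|tail -1
python3 p.py '[[0.5975,-0.305,0.13,-74.8]]'
```

```text
tool_pos: [0.6342, 0.0221, 0.035]
tool_pos: [0.6342, 0.0235, 0.035]
orientation: [180.0, 0.0, -169.5]
force: [-0.7, 0.3, -0.3]
opening: 0.0531
gripper_force: 0.0
tool_pos: [0.6342, 0.0235, 0.0348]
orientation: [180.0, 0.0, -169.5]
force: [-0.7, 0.5, 2.3]
opening: 0.05
gripper_force: 30.0
tool_pos: [0.6334, 0.0233, 0.1237]
force: [0.4, 0.1, -2.6]
opening: 0.0497
gripper_force: 30.0
now border row 201 green x [(np.int64(260), np.int64(366)), (np.int64(260), np.int64(366)), (np.int64(260), np.int64(366))]
at [0.633  0.0232 0.123 ] [ 1.7999e+02 -1.3000e-01 -1.6950e+02]
-> [0.5975, -0.305, 0.13, -74.8]
    [0.237, -0.79, -0.017] -0.263
    [0.534, -0.629, -0.017] -0.263
    [0.742, -0.361, -0.017] -0.263
    [0.825, -0.033, -0.017] -0.263
```

```bash
python3 -m creep '[{"grip":1,"delta_pos":[0.24,-0.79,-0.02],"rotation":[0,0,-0.263]},{"grip":1,"delta_pos":[0.24,-0.79,-0.02],"rotation":[0,0,-0.263]},{"grip":1,"delta_pos":[0.24,-0.79,-0.02],"rotation":[0,0,-0.263]},{"grip":1,"delta_pos":[0.24,-0.79,-0.02],"rotation":[0,0,-0.263]}]'|grep -E 'pos|open'
python3 -m creep '[{"grip":1,"delta_pos":[0.53,-0.63,-0.02],"rotation":[0,0,-0.263]},{"grip":1,"delta_pos":[0.53,-0.63,-0.02],"rotation":[0,0,-0.263]},{"grip":1,"delta_pos":[0.53,-0.63,-0.02],"rotation":[0,0,-0.263]},{"grip":1,"delta_pos":[0.53,-0.63,-0.02],"rotation":[0,0,-0.263]}]'|grep -E 'pos|open'
python3 -m creep '[{"grip":1,"delta_pos":[0.74,-0.36,-0.02],"rotation":[0,0,-0.263]},{"grip":1,"delta_pos":[0.74,-0.36,-0.02],"rotation":[0,0,-0.263]},{"grip":1,"delta_pos":[0.74,-0.36,-0.02],"rotation":[0,0,-0.263]},{"grip":1,"delta_pos":[0.74,-0.36,-0.02],"rotation":[0,0,-0.263]}]'|grep -E 'pos|open'
python3 -m creep '[{"grip":1,"delta_pos":[0.82,-0.03,-0.02],"rotation":[0,0,-0.263]},{"grip":1,"delta_pos":[0.82,-0.03,-0.02],"rotation":[0,0,-0.263]},{"grip":1,"delta_pos":[0.82,-0.03,-0.02],"rotation":[0,0,-0.263]},{"grip":1,"delta_pos":[0.82,-0.03,-0.02],"rotation":[0,0,-0.263]},{"grip":1,"delta_pos":[0.82,-0.03,-0.02],"rotation":[0,0,-0.263]}]'|grep -E 'pos|ori|open'
python3 gz.py|tail -1
python3 p.py '[[0.5972,-0.304,0.05,-74.8]]'
```

```text
tool_pos: [0.6239, -0.0599, 0.1246]
opening: 0.0499
tool_pos: [0.616, -0.1409, 0.1273]
opening: 0.0495
tool_pos: [0.6075, -0.2222, 0.1296]
opening: 0.0496
tool_pos: [0.5988, -0.3027, 0.1321]
orientation: [180.0, 0.0, -75.2]
opening: 0.0497
now border row 201 green x [(np.int64(260), np.int64(366)), (np.int64(260), np.int64(366)), (np.int64(260), np.int64(365))]
at [ 0.5989 -0.3026  0.1323] [ 1.7998e+02  2.0000e-02 -7.5070e+01]
-> [0.5972, -0.304, 0.05, -74.8]
    [0.009, 0.02, 0.823] -0.003
```

```bash
python3 -m creep '[{"grip":1,"delta_pos":[0.01,0.02,0.4],"rotation":[0,0,-0.003]},{"grip":1,"delta_pos":[0.01,0.02,0.8],"rotation":[0,0,-0.003]},{"grip":1,"delta_pos":[0.01,0.02,0.85],"rotation":[0,0,-0.003]},{"grip":1,"delta_pos":[0.01,0.02,0.85],"rotation":[0,0,-0.003]},{"grip":1,"delta_pos":[0.01,0.02,0.85],"rotation":[0,0,-0.003]}]'|grep -E 'pos|open'
python3 -m creep '[{"grip":1,"delta_pos":[0,0,0.04],"rotation":[0,0,0]},{"grip":1,"delta_pos":[0,0,0.08],"rotation":[0,0,0]},{"grip":1,"delta_pos":[0,0,0.08],"rotation":[0,0,0]},{"grip":1,"delta_pos":[0,0,0.08],"rotation":[0,0,0]}]'|grep -E 'pos|open|force'
```

```text
tool_pos: [0.5985, -0.3054, 0.0495]
opening: 0.0496
tool_pos: [0.5969, -0.3055, 0.0399]
force: [-0.1, -0.0, -1.0]
opening: 0.0501
gripper_force: 30.0
```

```bash
python3 -m creep '[{"grip":1,"delta_pos":[0,0,0.02],"rotation":[0,0,0]},{"grip":1,"delta_pos":[0,0,0.025],"rotation":[0,0,0]},{"grip":1,"delta_pos":[0,0,0.025],"rotation":[0,0,0]}]'|grep -E 'pos|open|force'
python3 -m creep '[{"grip":0.32,"delta_pos":[0,0,0],"rotation":[0,0,0]},{"grip":0.32,"delta_pos":[0,0,0],"rotation":[0,0,0]},{"grip":0.32,"delta_pos":[0,0,0],"rotation":[0,0,0]},{"grip":0.32,"delta_pos":[0,0,0],"rotation":[0,0,0]}]'|grep -E 'pos|open|force'
python3 -m creep '[{"grip":0.32,"delta_pos":[0,0,-0.3],"rotation":[0,0,0]},{"grip":0.32,"delta_pos":[0,0,-1],"rotation":[0,0,0]},{"grip":0,"delta_pos":[0,0,-1],"rotation":[0,0,0]},{"grip":0,"delta_pos":[0,0,-1],"rotation":[0,0,0]}]'|grep -E 'pos|open'
python3 - <<'E'
from m import *
a=snap('scene');b=snap('top')
for c in cartons(a,b):print(c)
for c in ('yellow','orange'):
  for p,_,_ in blobs(a,c): print(c,'scene',p.round(1),onz(a,p,.03).round(3))
bb=[(p,k) for p,ar,k in blobs(b,'blue') if 240<p[0]<280 and 190<p[1]<260];ab=[p for p,ar,k in blobs(a,'blue') if 350<p[0]<410 and 150<p[1]<240]
print([(p.round(1),onz(b,p,.038).round(4),rectyaw(b,k,.038)) for p,k in bb],[onz(a,p,.038).round(4) for p in ab])
k=np.vstack([k for p,k in bb]);print(rectyaw(b,k,.038))
for p,_ in bb:
  for q in ab:
    X,e=two(a,q,b,p)
    if e<.01:print('tri',X.round(4),round(e,4))
E
python3 p.py '[[0.4627,0.148,0.14,-176.2]]'
```

```text
tool_pos: [0.5972, -0.3056, 0.0378]
force: [-1.2, 1.4, 4.9]
opening: 0.0497
gripper_force: 30.0
tool_pos: [0.5968, -0.3055, 0.0368]
force: [1.1, 0.8, -0.0]
opening: 0.0595
gripper_force: 0.0
tool_pos: [0.5991, -0.3062, 0.1415]
opening: 0.0707
yellow scene [241.7 232.4] [ 0.539 -0.205  0.03 ]
orange scene [216.1 200.1] [ 0.433 -0.262  0.03 ]
orange scene [472.5 176.3] [0.473 0.417 0.03 ]
orange scene [327.7 157.1] [0.346 0.046 0.03 ]
orange scene [411.7 140.6] [0.328 0.288 0.03 ]
[(array([260.5, 236.5]), array([0.4694, 0.1472, 0.038 ]), (np.float32(1.013341), array([0.033, 0.038], dtype=float32))), (array([259.4, 214.1]), array([0.5265, 0.1511, 0.038 ]), (np.float32(1.0236049), array([0.033, 0.039], dtype=float32)))] [array([0.533 , 0.1498, 0.038 ]), array([0.4696, 0.1467, 0.038 ])]
(np.float32(3.7386165), array([0.035, 0.096], dtype=float32))
tri [0.4694 0.147  0.0375] 0.0004
tri [0.5272 0.1523 0.0277] 0.0001
at [ 0.5969 -0.3053  0.1373] [-179.95    0.    -74.53]
-> [0.4627, 0.148, 0.14, -176.2]
    [-0.945, 0.017, -0.005] 0.226
    [-0.881, 0.344, -0.005] 0.226
    [-0.706, 0.629, -0.005] 0.226
    [-0.444, 0.835, -0.005] 0.226
    [-0.126, 0.937, -0.005] 0.226
```

```bash
python3 -m creep '[{"grip":0,"delta_pos":[-0.94,0.02,0],"rotation":[0,0,0.226]},{"grip":0,"delta_pos":[-0.94,0.02,0],"rotation":[0,0,0.226]},{"grip":0,"delta_pos":[-0.94,0.02,0],"rotation":[0,0,0.226]},{"grip":0,"delta_pos":[-0.94,0.02,0],"rotation":[0,0,0.226]}]'|grep -E 'pos'
python3 -m creep '[{"grip":0,"delta_pos":[-0.88,0.34,0],"rotation":[0,0,0.226]},{"grip":0,"delta_pos":[-0.88,0.34,0],"rotation":[0,0,0.226]},{"grip":0,"delta_pos":[-0.88,0.34,0],"rotation":[0,0,0.226]},{"grip":0,"delta_pos":[-0.88,0.34,0],"rotation":[0,0,0.226]}]'|grep -E 'pos'
python3 -m creep '[{"grip":0,"delta_pos":[-0.71,0.63,0],"rotation":[0,0,0.226]},{"grip":0,"delta_pos":[-0.71,0.63,0],"rotation":[0,0,0.226]},{"grip":0,"delta_pos":[-0.71,0.63,0],"rotation":[0,0,0.226]},{"grip":0,"delta_pos":[-0.71,0.63,0],"rotation":[0,0,0.226]}]'|grep -E 'pos'
python3 -m creep '[{"grip":0.4,"delta_pos":[-0.44,0.83,0],"rotation":[0,0,0.226]},{"grip":0.4,"delta_pos":[-0.44,0.83,0],"rotation":[0,0,0.226]},{"grip":0.4,"delta_pos":[-0.44,0.83,0],"rotation":[0,0,0.226]},{"grip":0.4,"delta_pos":[-0.44,0.83,0],"rotation":[0,0,0.226]}]'|grep -E 'pos'
python3 -m creep '[{"grip":0.4,"delta_pos":[-0.13,0.93,0],"rotation":[0,0,0.226]},{"grip":0.4,"delta_pos":[-0.13,0.93,0],"rotation":[0,0,0.226]},{"grip":0.4,"delta_pos":[-0.13,0.93,0],"rotation":[0,0,0.226]},{"grip":0.4,"delta_pos":[-0.13,0.93,0],"rotation":[0,0,0.226]},{"grip":0.4,"delta_pos":[-0.13,0.93,0],"rotation":[0,0,0.226]}]'|grep -E 'pos|ori|open'
python3 p.py '[[0.4701,0.1473,0.06,-176.2]]'
python3 - <<'E'
from m import *
a=snap('scene');b=snap('top','t9')
for c in cartons(a,b):print(c)
m=cv2.inRange(cv2.cvtColor(b['color'],cv2.COLOR_RGB2HSV),*HUE['yellow'])
E
```

```text
tool_pos: [0.5691, -0.2142, 0.1359]
tool_pos: [0.5432, -0.1243, 0.1364]
tool_pos: [0.5168, -0.0336, 0.1367]
tool_pos: [0.4904, 0.0563, 0.1368]
tool_pos: [0.4644, 0.1453, 0.1368]
orientation: [-180.0, -0.0, -175.9]
opening: 0.0527
at [0.4644 0.1453 0.1368] [-1.7997e+02 -3.0000e-02 -1.7593e+02]
-> [0.4701, 0.1473, 0.06, -176.2]
    [-0.059, 0.016, 0.768] 0.003
('orange', array([ 0.4349, -0.2612,  0.0328]), np.float64(0.0016), np.float32(106.421), array([0.063, 0.049], dtype=float32))
('yellow', array([ 0.54  , -0.2038,  0.0323]), np.float64(0.0015), np.float32(14.530079), array([0.049, 0.063], dtype=float32))
('yellow', array([ 0.5978, -0.3078,  0.0321]), np.float64(0.0012), np.float32(105.31729), array([0.063, 0.047], dtype=float32))
```

View pics/t9.png

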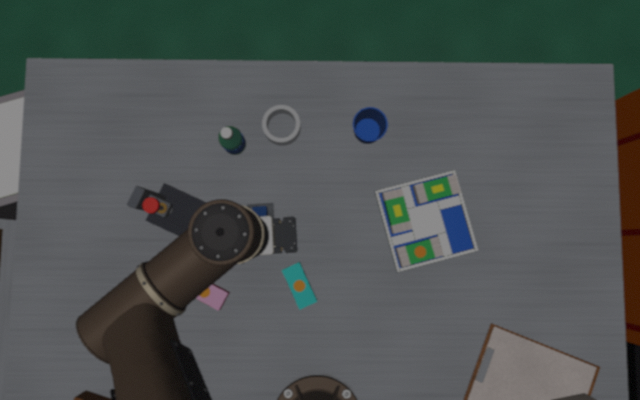

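The top view shows all three cartons seated in the tray at (420,251), (397,211) and (438,188), with tops about 32 mm high, and the gripper over the block. Picking up the block.

```bash
python3 -m creep '[{"grip":0.4,"delta_pos":[-0.06,0.015,0.3],"rotation":[0,0,0.003]},{"grip":0.4,"delta_pos":[-0.06,0.015,0.6],"rotation":[0,0,0.003]},{"grip":0.4,"delta_pos":[-0.06,0.015,0.77],"rotation":[0,0,0.003]},{"grip":0.4,"delta_pos":[-0.06,0.015,0.77],"rotation":[0,0,0.003]},{"grip":0.4,"delta_pos":[-0.06,0.015,0.77],"rotation":[0,0,0.003]}]'|grep -E 'pos'
python3 p.py '[[0.4701,0.1473,0.034,-176.2]]'
python3 -m creep '[{"grip":0.4,"delta_pos":[0,0,0.26],"rotation":[0,0,0]},{"grip":0.4,"delta_pos":[0,0,0.26],"rotation":[0,0,0]},{"grip":0.4,"delta_pos":[0,0,0.26],"rotation":[0,0,0]},{"grip":1,"delta_pos":[0,0,0.26],"rotation":[0,0,0]},{"grip":1,"delta_pos":[0,0,0.26],"rotation":[0,0,0]}]'|grep -E 'pos|force'
python3 -m creep '[{"grip":1,"delta_pos":[0,0,0],"rotation":[0,0,0]},{"grip":1,"delta_pos":[0,0,0],"rotation":[0,0,0]},{"grip":1,"delta_pos":[0,0,0],"rotation":[0,0,0]},{"grip":1,"delta_pos":[0,0,0],"rotation":[0,0,0]},{"grip":1,"delta_pos":[0,0,0],"rotation":[0,0,0]}]'
```

```text
tool_pos: [0.4701, 0.1477, 0.0603]
at [0.4701 0.1477 0.0603] [-1.7996e+02 -2.0000e-02 -1.7645e+02]
-> [0.4701, 0.1473, 0.034, -176.2]
    [0.001, -0.004, 0.263] -0.003
tool_pos: [0.4703, 0.1488, 0.0352]
force: [0.2, -0.5, -0.1]
gripper_force: 0.0
clock: 45.65
tool_pos: [0.4701, 0.1488, 0.0349]
orientation: [180.0, 0.1, -176.5]
force: [-2.2, -0.9, 7.4]
opening: 0.0358
gripper_force: 30.0
```

```bash
python3 -m creep '[{"grip":1,"delta_pos":[0,0,-0.3],"rotation":[0,0,0]},{"grip":1,"delta_pos":[0,0,-0.7],"rotation":[0,0,0]},{"grip":1,"delta_pos":[0,0,-0.7],"rotation":[0,0,0]},{"grip":1,"delta_pos":[0,0,-0.7],"rotation":[0,0,0]}]'|grep -E 'pos|open|force'
python3 p.py '[[0.466,0.22,0.10,-114.1]]'
```

```text
tool_pos: [0.4698, 0.1486, 0.1048]
force: [-0.4, -1.0, -3.3]
opening: 0.0356
gripper_force: 30.0
at [0.4698 0.1486 0.1048] [ 1.7991e+02  8.0000e-02 -1.7650e+02]
-> [0.466, 0.22, 0.1, -114.1]
    [-0.003, 0.357, 0.024] -0.347
    [-0.188, 0.304, 0.024] -0.347
```

```bash
python3 -m creep '[{"grip":1,"delta_pos":[0,0.36,0.02],"rotation":[0,0,-0.347]},{"grip":1,"delta_pos":[0,0.36,0.02],"rotation":[0,0,-0.347]},{"grip":1,"delta_pos":[0,0.36,0.02],"rotation":[0,0,-0.347]},{"grip":1,"delta_pos":[0,0.36,0.02],"rotation":[0,0,-0.347]},{"grip":1,"delta_pos":[0,0.36,0.02],"rotation":[0,0,-0.347]}]'|grep -E 'pos|open'
python3 -m creep '[{"grip":1,"delta_pos":[-0.19,0.3,0.02],"rotation":[0,0,-0.347]},{"grip":1,"delta_pos":[-0.19,0.3,0.02],"rotation":[0,0,-0.347]},{"grip":1,"delta_pos":[-0.19,0.3,0.02],"rotation":[0,0,-0.347]},{"grip":1,"delta_pos":[-0.19,0.3,0.02],"rotation":[0,0,-0.347]},{"grip":1,"delta_pos":[-0.19,0.3,0.02],"rotation":[0,0,-0.347]}]'|grep -E 'pos|ori|open|force'
python3 p.py '[[0.466,0.22,0.055,-114.1],[0.5065,0.3110,0.055,-114.1]]'
python3 - <<'E'
from h import *
w=snap('wrist');o=ctrl.get_obs();R=Ro.from_euler('xyz',o['orientation'],degrees=True).as_matrix()
for p,ar,k in blobs(w,'blue',300):
    x,y,ww,hh=cv2.boundingRect(k);print(p.round(1),ar,(x,y,ww,hh))
    for v in (y,): X=onz(w,(p[0],v),o['tool_pos'][2]+.003);print((R.T@(X-o['tool_pos'])).round(4))
E
```

```text
tool_pos: [0.4665, 0.1837, 0.1006]
opening: 0.0359
tool_pos: [0.4655, 0.2194, 0.0991]
orientation: [180.0, -0.1, -114.1]
force: [-0.2, -0.7, -3.1]
opening: 0.0361
gripper_force: 30.0
at [0.4655 0.2194 0.0991] [ 1.7996e+02 -1.0000e-01 -1.1412e+02]
-> [0.466, 0.22, 0.055, -114.1]
    [-0.008, -0.002, 0.441] -0.0
-> [0.5065, 0.311, 0.055, -114.1]
    [-0.996, 0.002, -0.0] -0.0
[313.2 312.7] 625.0 (276, 308, 76, 10)
[-0.0149 -0.0017 -0.003 ]
[313.2 244.7] 5128.5 (272, 210, 83, 68)
[ 0.0336 -0.0018 -0.003 ]
```

```bash
python3 -m creep '[{"grip":1,"delta_pos":[-0.01,0,0.43],"rotation":[0,0,0]},{"grip":1,"delta_pos":[-0.01,0,0.43],"rotation":[0,0,0]},{"grip":1,"delta_pos":[-0.01,0,0.43],"rotation":[0,0,0]},{"grip":1,"delta_pos":[-0.01,0,0.43],"rotation":[0,0,0]}]'|grep -E 'pos|open|force'
python3 -m creep '[{"grip":1,"delta_pos":[-0.4,0,0],"rotation":[0,0,0]},{"grip":1,"delta_pos":[-0.8,0,0],"rotation":[0,0,0]},{"grip":1,"delta_pos":[-0.97,0,0],"rotation":[0,0,0]},{"grip":1,"delta_pos":[-0.98,0,0],"rotation":[0,0,0]},{"grip":1,"delta_pos":[-0.98,0,0],"rotation":[0,0,0]}]'|grep -E 'pos|open|force'
python3 p.py '[[0.5065,0.3110,0.045,-114.1]]'
```

```text
tool_pos: [0.4671, 0.2211, 0.0581]
force: [-0.4, -0.4, -2.2]
opening: 0.0359
gripper_force: 30.0
tool_pos: [0.5065, 0.3105, 0.0579]
force: [-1.0, -1.0, -3.1]
opening: 0.0357
gripper_force: 30.0
at [0.5065 0.3105 0.0579] [-1.7999e+02  6.0000e-02 -1.1406e+02]
-> [0.5065, 0.311, 0.045, -114.1]
    [-0.004, 0.001, 0.129] 0.0
```

```bash
python3 -m creep '[{"grip":1,"delta_pos":[0,0,0.06],"rotation":[0,0,0]},{"grip":1,"delta_pos":[0,0,0.11],"rotation":[0,0,0]},{"grip":1,"delta_pos":[0,0,0.13],"rotation":[0,0,0]},{"grip":1,"delta_pos":[0,0,0.13],"rotation":[0,0,0]}]'|grep -E 'pos|open|force'
python3 -m creep '[{"grip":1,"delta_pos":[0,0,0.01],"rotation":[0,0,0]},{"grip":1,"delta_pos":[0,0,0.015],"rotation":[0,0,0]},{"grip":1,"delta_pos":[0,0,0.015],"rotation":[0,0,0]}]'|grep -E 'pos|open|force'
```

```text
tool_pos: [0.506, 0.3094, 0.045]
force: [-3.4, -3.2, 10.1]
opening: 0.0358
gripper_force: 30.0
tool_pos: [0.506, 0.3094, 0.0449]
force: [-8.7, -3.9, 22.6]
opening: 0.0358
gripper_force: 30.0
```

```bash
python3 -m creep '[{"grip":1,"delta_pos":[0,0,-0.02],"rotation":[0,0,0]},{"grip":0.2,"delta_pos":[0,0,-0.02],"rotation":[0,0,0]},{"grip":0.2,"delta_pos":[0,0,-0.02],"rotation":[0,0,0]},{"grip":0.2,"delta_pos":[0,0,-0.02],"rotation":[0,0,0]},{"grip":0.2,"delta_pos":[0,0,-0.02],"rotation":[0,0,0]}]'|grep -E 'pos|open|force'
python3 -m creep '[{"grip":0.2,"delta_pos":[0,0,-0.2],"rotation":[0,0,0]},{"grip":0.2,"delta_pos":[0.3,0,-0.2],"rotation":[0,0,0]},{"grip":0.2,"delta_pos":[0.8,0,-0.2],"rotation":[0,0,0]},{"grip":0.2,"delta_pos":[1,0,-0.7],"rotation":[0,0,0]},{"grip":0.2,"delta_pos":[1,0,-1],"rotation":[0,0,0]}]'|grep -E 'pos|open|force'
python3 p.py '[[0.42,-0.05,0.22,-114.1]]'
```

```text
tool_pos: [0.5064, 0.3102, 0.0443]
force: [-0.3, -1.1, 0.1]
opening: 0.0626
gripper_force: 0.0
tool_pos: [0.464, 0.216, 0.1454]
force: [1.9, 1.8, 0.6]
opening: 0.0701
gripper_force: 0.0
at [0.464  0.216  0.1454] [ 1.7995e+02 -1.5000e-01 -1.1409e+02]
-> [0.42, -0.05, 0.22, -114.1]
    [0.869, -0.228, -0.249] 0.0
    [0.869, -0.228, -0.249] 0.0
    [0.869, -0.228, -0.249] 0.0
```

```bash
python3 -m creep '[{"grip":0.2,"delta_pos":[0.87,-0.23,-0.4],"rotation":[0,0,0]},{"grip":0.2,"delta_pos":[0.87,-0.23,-0.4],"rotation":[0,0,0]},{"grip":0.2,"delta_pos":[0.87,-0.23,-0.4],"rotation":[0,0,0]}]'|grep -E 'pos'
python3 -m creep '[{"grip":0.2,"delta_pos":[0.87,-0.23,-0.3],"rotation":[0,0,0]},{"grip":0.2,"delta_pos":[0.87,-0.23,-0.3],"rotation":[0,0,0]},{"grip":0.2,"delta_pos":[0.87,-0.23,-0.3],"rotation":[0,0,0]}]'|grep -E 'pos'
python3 -m creep '[{"grip":0.2,"delta_pos":[0.87,-0.23,-0.3],"rotation":[0,0,0]},{"grip":0.2,"delta_pos":[0.87,-0.23,-0.3],"rotation":[0,0,0]},{"grip":0.2,"delta_pos":[0.87,-0.23,-0.3],"rotation":[0,0,0]},{"grip":0.2,"delta_pos":[0.87,-0.23,-0.3],"rotation":[0,0,0]}]'|grep -E 'pos'
python3 - <<'E'
from m import *
a=snap('scene','s10');b=snap('top','t10')
for c in cartons(a,b):print(c)
bb=[(p,ar,k) for p,ar,k in blobs(b,'blue') if p[0]<240]
k=np.vstack([k for p,ar,k in bb]);print('block yaw',rectyaw(b,k,.048),[(onz(b,p,.048).round(4),ar) for p,ar,_ in bb])
A=a['color'];A=cv2.resize(A[120:320,140:520],None,fx=2.1,fy=2.1,interpolation=cv2.INTER_CUBIC);cv2.imwrite('pics/fin.png',A[:,:,::-1])
E
```

```text
tool_pos: [0.4508, 0.1272, 0.1871]
tool_pos: [0.4363, 0.0385, 0.2161]
tool_pos: [0.4225, -0.0481, 0.2446]
('orange', array([ 0.4348, -0.2611,  0.0324]), np.float64(0.0016), np.float32(106.306145), array([0.063, 0.049], dtype=float32))
('yellow', array([ 0.5397, -0.204 ,  0.0317]), np.float64(0.0013), np.float32(14.530079), array([0.049, 0.063], dtype=float32))
('yellow', array([ 0.5977, -0.3077,  0.0318]), np.float64(0.0015), np.float32(105.31734), array([0.063, 0.047], dtype=float32))
block yaw (np.float32(66.25582), array([0.037, 0.099], dtype=float32)) [(array([0.5062, 0.3063, 0.048 ]), 218.0), (array([0.5292, 0.3577, 0.048 ]), 172.0)]
```

View pics/fin.png

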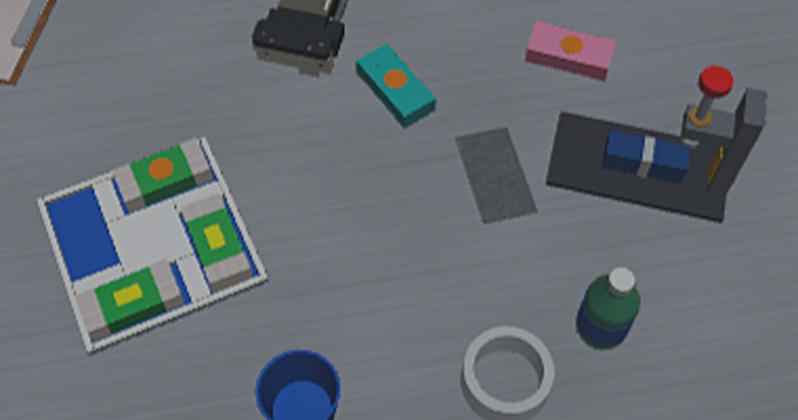

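The final view shows the three cartons seated in the tray. The block lies along the gauge under the foot at (648,157), the knob is up, the pad is empty and the bystanders have not moved. Handing in.

```bash
python3 -c "
from plant import ctrl
print(ctrl.close_job())"
```

```text
the job is handed in; nothing more can be done
None
```

The job is done and handed in: the sample was gauged (foot held on it for over a second, then let up), the sample and both other green cartons lie flat in the tray, and the setting block is back lengthwise under the foot; I don't have the judging result.

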